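# Prise up the hood of a click press and hold its lever at the third click

## Task

A glued model house sits in the small press under a clear hood. Slip the screwdriver's blade into the slot in the hood's lower edge and prise until the hood springs open, without touching the closed hood with the fingers, then lay the screwdriver back down on the bench. Now swing the red-knobbed ratchet lever clockwise (seen from above) exactly three clicks, no fourth, and finish holding it there with the gripper, since it springs back if let go; do not disturb the glue bottle, the spare house block or the eraser.

Things in the scene. Friction and masses are not known exactly. Their poses are not given: they have to be found in the camera images.
- press: small glue press, fixed, let into the edge of the 7 mm thick white board that covers the bench beyond it: grey base block 160 x 130 x 32 mm (its x, y, z); origin at the centre of its underside. The hood covers all of its top; the hood's hinge runs along the base's -y edge and the pry slot is in the middle of its +y edge. The lever's upright pivot stands at (0, -30) mm, the house at +x of it.
- hood (a joint): clear hood, 160 x 130 x 52 mm, 3 mm walls, 32 to 84 mm above the bench when shut: 0 shut, positive rad opening upward, 1.8 fully open, leaning back over the base's -y side. A snap catch holds it shut; lifting its edge at the slot some 4 to 6 mm, with about 4 N at first, frees it, then a spring swings it fully open by itself in 1 to 2 s and keeps it there.
- pry_slot (a point): middle of the pry slot, in the outer face of the hood's +y wall, 38 mm above the bench: 40 mm wide, 12 mm high, from the base's top (32 mm) to 44 mm when shut. The blade goes in level along the press's -y; behind the 3 mm wall it is free for 20 mm. Axes parallel to the press's when shut.
- screwdriver: loose slotted screwdriver, 172 mm long, 50 g, lying on the bench: yellow round handle 25 mm thick from y = -6 to +86 mm (rounded ends), steel shank 5 mm thick to the blade's end at y = -86 mm (last 8 mm flat: 6 mm wide, 2 mm thick). Origin at mid-length at the underside; its axis runs along y, 12 mm above the origin as it first lies.
- click_lever (a joint): turn of the lever about its upright pivot: 0 at home (a spring pulls it there), grows clockwise seen from above, stop at 1.35 rad. At value q the arm points 2.25 - q rad counterclockwise from the press's +x. Return spring about 4 N at the knob at home, 6 N at 0.9 rad; each click adds some 3 N before the pin and takes off 2 N after it. Let go, it returns home from any click.
- lever_knob (a point): top centre of the lever's upright red knob, 74 mm above the bench and 75 mm from the pivot: a round knob 16 mm in diameter, 20 mm high, standing on the 13 mm wide, 6 mm thick steel arm whose upper face is 54 mm above the bench. Can be pinched or pushed once the hood is open.
- click_roller (a point): point on the lever's arm 50 mm from the pivot, 41 mm above the bench: the place of the sprung roller that rides over the pins.
- click_plate: dark steel arc, fixed, set at a new angle about the lever's pivot each time, with five upright brass pins 6 mm thick, 50 mm from the pivot. Origin at the pivot, 32 mm above the bench; +x points to the middle of the third notch, between third and fourth pin; the lever meets the pins at +0.55, +0.33, +0.11, -0.11, -0.33 rad from +x. A click is the roller passing a pin: the push rises, then drops.
- glue_bottle: loose glue bottle with yellow label, 34 mm in diameter, 92 mm tall, standing; origin under its centre. Leave alone.
- spare_house: loose grey house-shaped block 32 x 54 x 36 mm; origin under its centre. Leave alone.
- eraser: loose eraser in a blue sleeve, 20 x 46 x 12 mm, lying flat; origin under its centre. Leave alone.
- driver_mid (a point): point on the screwdriver's axis at mid-length, 12 mm above the bench while it lies; same axes as the screwdriver.
- blade_tip (a point): end of the screwdriver's blade, on its axis; same axes as the screwdriver.

How it is judged:
On the way, in this order (a step that is already met when the one before it is completed fails the run):
1. the blade is in the slot and bears on the shut hood (x of blade_tip in the frame of press between -0.024 and 0.024 m and y of blade_tip in the frame of press between 0.02 and 0.0645 m and z of blade_tip in the frame of press between 0.03 and 0.05 m and contact force between screwdriver and hood above 0.3 N and value of joint hood below 0.1 rad), for 0.02 s.
2. the hood stands open and the screwdriver lies on the bench, out of the gripper, the lever not yet moved (value of joint hood above 1.5 rad and height (world z) of driver_mid below 0.025 m and contact force between the fingers and screwdriver below 0.1 N and linear speed of screwdriver below 0.05 m/s and value of joint click_lever below 0.1 rad), for 0.2 s.
3. the lever stands in the third notch, pushed by the gripper (y of click_roller in the frame of click_plate between -0.0042 and 0.0042 m and contact force between the fingers and click_lever above 1 N), for 0.2 s.
At the end, for the whole second after the job is handed in: The program ends with the gripper holding or pushing the lever (over 1 N) so that its roller stands in the third notch, within 4.2 mm of its middle along the arc (about 0.08 rad of the lever), the hood open beyond 1.5 rad, and the screwdriver lying on the bench, untouched (all of step 3 and value of joint hood above 1.5 rad and height (world z) of driver_mid below 0.025 m and contact force between the arm and screwdriver below 0.1 N); the arm keeps its last pose, push and grip.
It fails at once if the lever goes over the fourth click (y of click_roller in the frame of click_plate below -0.0062 m).
It fails at once if the fingers touch the hood before it is open (value of joint hood below 0.3 rad and contact force between the fingers and hood above 0.5 N).
It fails at once if a bystander is pushed about (distance of any of glue_bottle, spare_house, eraser from where it was at the start of the episode above 0.02 m).
It also fails if it takes over 69 s, if anything falls off the work surface, if the arm or the gripper's body presses on something with over 40 N, if the wrist force passes 120 N, or if a joint passes its speed limit or range.

## Robot

A 7-joint arm with a two-finger parallel gripper is mounted at the origin on a cart in front of the work surface, level with it; the furniture and walls round the work are solid. World frame = base frame: x ahead of the robot, y to its left, z up, the work surface at z = 0. Lengths are in m, angles in rad, forces in N, time in s.
With the tool pointing down it reaches from about 0.35 to 0.9 m from the base axis. Payload 8.1 kg.
Tool frame: the origin (TCP) lies midway between the tips of the shut fingers; the grasp point (between the pads) lies arm.hold_point_z behind it (arm.hold_point_z is the distance from the TCP to the grasp point, in m); z points along the fingers, x is the direction in which the jaws open and shut, and the axes are right-handed (so a half turn about z gives the same grasp; the last joint's range is limited). The gripper opens to 92 mm and grips with 3 to 60 N. Pads are 19 mm wide; open, the fingers measure 130 mm over their backs; the gripper's body (75 mm by 190 mm) begins 47 mm behind the grasp point.
Start: joints at [-1.405, 0.434, 0.025, 1.573, -0.012, 1.134, -0.075], TCP at [0.166, 0.603, 0.227] pointing down, gripper open.
Joint ranges: [-2.62, 2.62], [-0.44, 2.09], [-1.27, 1.32], [0.08, 2.57], [-1.32, 4.46], [0.12, 2], [-2.74, 2.74]. Speed limits (rad/s): [2.22, 2.22, 3.01, 3.01, 3.14, 3.14, 3.14].

## Interface

Orientations are given as a rotation vector (axis times angle).
In Python, from cell import arm gives the robot as it stands.
- The arm moves only by the shell command python3 -m pendant 'ROWS' [FORCE]. ROWS is JSON, a list of rows, each an object with "dp": the shift along the tool's x, y, z in m, a list of three; "rotation": the turn, a rotation vector about the tool's x, y, z in rad, a list of three; "fingers": the closure, from -1 (fully open) to 1 (shut). In form: [{"dp": [x, y, z], "rotation": [rx, ry, rz], "fingers": fingers}, ...]. A call has 1 to 20 rows; each row is the pose to reach, as a shift and turn from the pose measured when the call began, along the tool's axes at that moment; what a row does not reach only later rows make up. A row lasts 1/8 s, in which the tool goes at most 62.5 mm and 10.7 degrees, less where a joint would pass 70% of its speed; a pose out of reach is approached as far as the arm can. A call with a gripper value outside its range is refused whole. The fingers move at their own pace and stop on an object; FORCE is the grip in N (left out, the last holds). Time passes only in rows, so rows that repeat a pose let the fingers close. It gives the time, the measured TCP pose, the force and the opening at its end, in the units of the state.
- arm.observe(): the state, without advancing time (a new reading comes with each control period).
- arm.get_image(name): name is "scene" or "top" or "wrist"; returns the picture (480x640x3 uint8, blue, green, red); there is no depth.
- arm.camera_params(name): a dict with "camera_matrix" (3x3 intrinsics, pixels), "rvec" (rotation vector, rad) and "tvec" (3), from world to camera coordinates, as OpenCV has them. Camera axes: x right, y down, z forward; pixel columns grow to the right and rows downward; lengths in m; the calibration is good to about 2 mm. The wrist camera is an equidistant fisheye: a pixel r from the principal point sees the ray r / f radians off the axis. A picture is of the moment at which its call begins: read the wrist's pose just before it. camera_params takes no time and is no camera call; for the wrist camera it gives the pose at the moment of the call.
- arm.sign_off(): hands the job in, once; it reports no verdict.
The state is a dict: "clock": time; "joints": joint angles; "dq": joint speeds; "joint_efforts": joint torques, N m; "position": TCP position; "ee_rot": TCP orientation; "force": force on the tool from outside, world axes, zero at the start; "ft_torque": the same for the moment, N m; "width": opening from 0.0 (shut) to 1.0 (fully open).
Only numpy, scipy, OpenCV 4.12 (cv2) and the standard library are available. Lean on these libraries where they do the work, as an engineer would, in place of code of your own. Each camera call takes 0.05 s, during which the arm holds its last target.

## Working session

There is one attempt and no reset: what is moved stays moved. The work goes in short steps, Python scripts to look and compute and a shell command to move; the robot and the scene stay as the last step left them, time stands still between calls to the robot, and variables do not carry over. Pictures are saved under pics/ and viewed, and the job is handed in when it is done.

```bash
ls; mkdir -p pics
python3 - <<'E'
from cell import arm
import cv2,numpy as np
print(arm.observe()); print(arm.hold_point_z)
for n in ["scene","top","wrist"]:
    print(n,arm.camera_params(n))
    cv2.imwrite(f"pics/{n}0.png",arm.get_image(n))
E
```

```text
pics
{'clock': 0.0, 'joints': array([-1.40462476,  0.43518883,  0.02498589,  1.57408362, -0.01153746,
        1.13396813, -0.07508482]), 'dq': array([ 0.0023896 ,  0.00105051, -0.0001683 , -0.00028842, -0.0001781 ,
        0.00218685, -0.00089504]), 'joint_efforts': array([ 3.65349479e-04, -6.67839146e+01,  9.85334292e-01, -3.14464545e+01,
       -6.04163460e-02,  4.29392047e-02,  1.89485336e-04]), 'position': array([0.16591803, 0.60206557, 0.22597156]), 'ee_rot': array([ 2.49823762e+00,  1.90308673e+00, -1.67470271e-03]), 'force': array([-0.2470461 ,  0.61011935, -0.22825131]), 'ft_torque': array([-0.00306738, -0.01882187,  0.00134817]), 'width': 0.9967045637806662}
0.0188
scene {'camera_matrix': array([[489.65946184,   0.        , 314.49530267],
       [  0.        , 489.65946184, 239.25516085],
       [  0.        ,   0.        ,   1.        ]]), 'rvec': array([ 2.15992162, -0.59812709,  0.32149912]), 'tvec': array([-0.34268103,  0.37915913,  0.63814786])}
top {'camera_matrix': array([[474.75337786,   0.        , 324.8502491 ],
       [  0.        , 474.75337786, 240.1038163 ],
       [  0.        ,   0.        ,   1.        ]]), 'rvec': array([ 2.12595179, -2.11596549,  0.2030695 ]), 'tvec': array([0.26298789, 0.57804678, 0.87179259])}
wrist {'camera_matrix': array([[371.64829954,   0.        , 321.89452722],
       [  0.        , 371.64829954, 240.65240697],
       [  0.        ,   0.        ,   1.        ]]), 'rvec': array([-2.29788345, -1.75232575, -0.26324438]), 'tvec': array([-0.62342644, -0.03810311,  0.39114287])}
```

View pics/scene0.png

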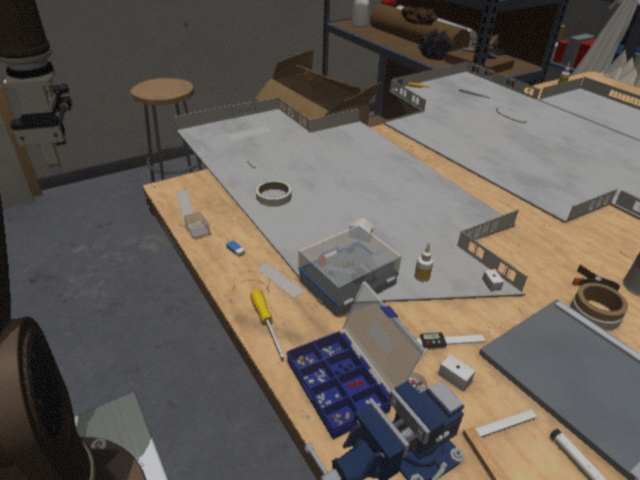

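View pics/top0.png

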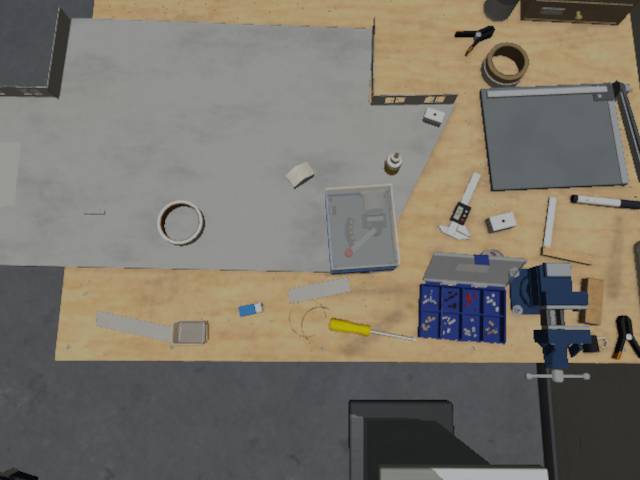

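View pics/wrist0.png

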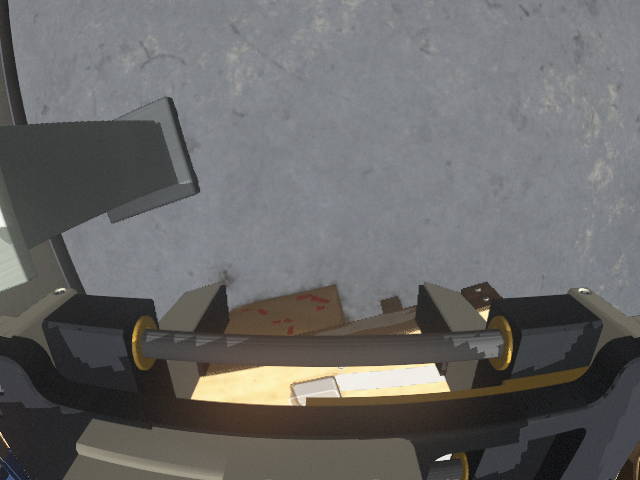

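```bash
cat > h.py <<'E'
from cell import arm
import cv2,numpy as np
from scipy.spatial.transform import Rotation as R
def plane(n,px,z,P=None):
    P=P or arm.camera_params(n); Rm=cv2.Rodrigues(P['rvec'])[0]; t=np.array(P['tvec']).ravel(); K=P['camera_matrix']
    px=np.atleast_2d(np.array(px,float)); 
    d=(np.linalg.inv(K)@np.c_[px,np.ones(len(px))].T)
    if n=='wrist':
        v=d[:2]; r=np.linalg.norm(v,axis=0); d=np.r_[v/np.maximum(r,1e-9)*np.sin(r),[np.cos(r)]]
    d=(Rm.T@d).T; c=-Rm.T@t
    return c+d*((z-c[2])/d[:,2])[:,None]
def proj(n,X):
    P=arm.camera_params(n); X=np.atleast_2d(np.array(X,float))
    if n=='wrist':
        Rm=cv2.Rodrigues(P['rvec'])[0]; c=(Rm@X.T).T+np.ravel(P['tvec']); r=np.hypot(c[:,0],c[:,1]); th=np.arctan2(r,c[:,2]); K=P['camera_matrix']
        return np.c_[c[:,0]/r*th*K[0,0]+K[0,2],c[:,1]/r*th*K[1,1]+K[1,2]]
    return cv2.projectPoints(X,P['rvec'],P['tvec'],P['camera_matrix'],None)[0][:,0]
E
python3 - <<'E'
from h import *
im=cv2.imread('pics/top0.png'); hsv=cv2.cvtColor(im,cv2.COLOR_BGR2HSV)
m=cv2.inRange(hsv,(24,170,120),(34,255,255)); m[:300]=0;m[350:]=0;m[:,:300]=0;m[:,450:]=0
c=max(cv2.findContours(m,0,2)[0],key=cv2.contourArea); r=cv2.minAreaRect(c);print(r)
print(plane('top',cv2.boxPoints(r),.012), plane('top',[r[0],(413,339)],.012))
for z,pts in((.084,[(327,188),(393,186),(398,266),(331,272)]),(.064,[(348,253)])): print(z,plane('top',pts,z))
a=cv2.resize(im[160:360,280:480],None,fx=3,fy=3,interpolation=2);cv2.imwrite('pics/t0c.png',a)
s=cv2.imread('pics/scene0.png');cv2.imwrite('pics/s0c.png',cv2.resize(s[210:370,230:450],None,fx=3.5,fy=3.5,interpolation=2))
E
```

```text
((349.6081237792969, 326.8513488769531), (40.27775192260742, 10.685934066772461), 9.462322235107422)
[[0.40682159 0.2569731  0.012     ]
 [0.42738338 0.25355297 0.012     ]
 [0.41482523 0.17494755 0.012     ]
 [0.39436847 0.178684   0.012     ]] [[0.41082029 0.21599233 0.012     ]
 [0.38789764 0.09143279 0.012     ]]
0.084 [[0.67384937 0.26201284 0.084     ]
 [0.67848193 0.13436574 0.084     ]
 [0.52253936 0.1285285  0.084     ]
 [0.51065524 0.25391876 0.084     ]]
0.064 [[0.55006866 0.22103324 0.064     ]]
```

View pics/t0c.png

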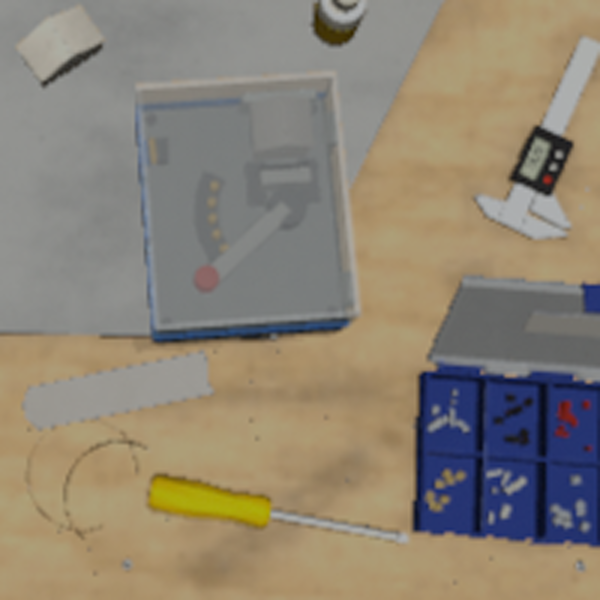

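View pics/s0c.png

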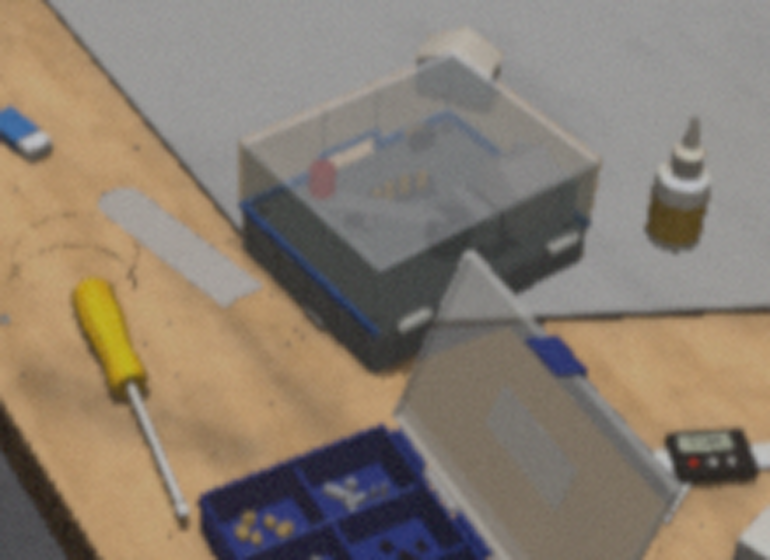

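```bash
cat >> h.py <<'E'
def go(p,yaw=None,tilt=None,flip=None):
    "print dp, rotation to bring TCP to p with tool x at yaw (deg, mod 180 nearest), z down"
    s=arm.observe(); R0=R.from_rotvec(s['ee_rot']); best=None
    if yaw is None: best=R0
    else:
        for k in (0,180):
            a=np.radians(yaw+k); x=np.array([np.cos(a),np.sin(a),0]); z=np.array([0,0,-1.]); Q=R.from_matrix(np.c_[x,np.cross(z,x),z])
            if tilt is not None: Q=R.from_rotvec(tilt)*Q
            if best is None or (R0.inv()*Q).magnitude()<(R0.inv()*best).magnitude(): best=Q
    print('t',round(s['clock'],2),'pos',s['position'].round(4),'x',R0.as_matrix()[:,0].round(3),'F',s['force'].round(2),'w',round(s['width'],3))
    print('dp',R0.inv().apply(np.array(p)-s['position']).round(4),'rot',(R0.inv()*best).as_rotvec().round(4), 'joints',s['joints'].round(2))
E
python3 - <<'E'
from h import *
print(plane('top',[(300,175),(250,310),(394,163)],.02))
go((.405,.187,.15),-10.4)
E
```

```text
[[0.72160842 0.31817115 0.02      ]
 [0.44251629 0.41272304 0.02      ]
 [0.74884568 0.1216501  0.02      ]]
t 0.15 pos [0.1659 0.6022 0.2261] x [ 0.266  0.964 -0.001] F [ 0.14 -0.1  -0.07] w 1.001
dp [-0.3367  0.3408  0.0766] rot [1.0000e-03 9.0000e-04 1.4835e+00] joints [-1.4   0.44  0.02  1.57 -0.01  1.13 -0.08]
```

```bash
python3 -m pendant '[{"dp":[-0.337,0.341,0.077],"rotation":[0,0,1.4835],"fingers":-1},{"dp":[-0.337,0.341,0.077],"rotation":[0,0,1.4835],"fingers":-1},{"dp":[-0.337,0.341,0.077],"rotation":[0,0,1.4835],"fingers":-1},{"dp":[-0.337,0.341,0.077],"rotation":[0,0,1.4835],"fingers":-1},{"dp":[-0.337,0.341,0.077],"rotation":[0,0,1.4835],"fingers":-1},{"dp":[-0.337,0.341,0.077],"rotation":[0,0,1.4835],"fingers":-1},{"dp":[-0.337,0.341,0.077],"rotation":[0,0,1.4835],"fingers":-1},{"dp":[-0.337,0.341,0.077],"rotation":[0,0,1.4835],"fingers":-1},{"dp":[-0.337,0.341,0.077],"rotation":[0,0,1.4835],"fingers":-1},{"dp":[-0.337,0.341,0.077],"rotation":[0,0,1.4835],"fingers":-1},{"dp":[-0.337,0.341,0.077],"rotation":[0,0,1.4835],"fingers":-1}]'
python3 - <<'E'
from h import *
go((.405,.187,.15),-10.4)
im=arm.get_image('wrist');cv2.imwrite('pics/w1.png',im)
print(proj('wrist',[(.4056,.1865,.012),(.388,.092,.012),(.4190,.2620,.012)]))
E
```

```text
clock: 1.52
position: [0.4047, 0.1879, 0.1496]
ee_rot: [3.128, -0.28, -0.0]
force: [-0.7, 0.6, -0.4]
width: 1.001
t 1.52 pos [0.4047 0.1879 0.1496] x [ 0.984 -0.177 -0.   ] F [-0.67  0.64 -0.36] w 1.001
dp [ 0.0005  0.0008 -0.0004] rot [0.0008 0.0002 0.0031] joints [-0.95  0.25  0.48  2.12 -0.15  0.81 -0.56]
[[322.85829622 227.817995  ]
 [322.09376144 329.14453548]
 [322.6996844  133.7491051 ]]
```

View pics/w1.png

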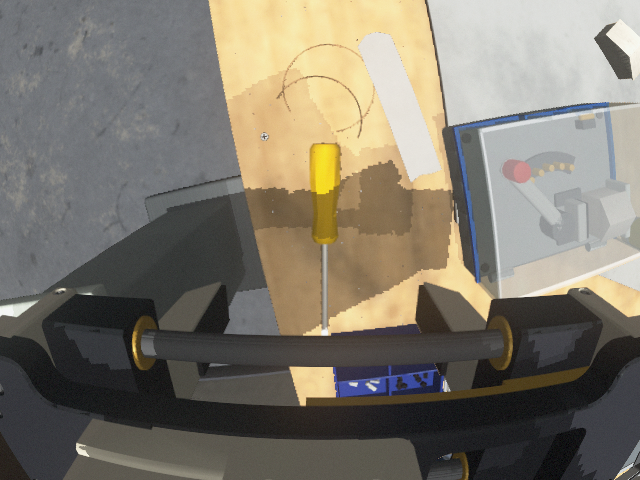

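Run:
```python
from h import *
print(plane('wrist',[(325,143),(325,243),(325.5,333)],.012))
im=cv2.imread('pics/w1.png');hsv=cv2.cvtColor(im,cv2.COLOR_BGR2HSV)
m=cv2.inRange(hsv,(22,200,80),(34,255,255)); m[:,:300]=0;m[:,350:]=0;m[280:]=0
ys,xs=np.where(m);print(ys.min(),ys.max());
for y in range(145,245,12): print(y,xs[ys==y].min(),xs[ys==y].max(), plane('wrist',[(xs[ys==y].mean(),y)],.012).round(4))
cv2.imwrite('pics/w1c.png',cv2.resize(im[80:320,400:640],None,fx=2.5,fy=2.5,interpolation=2))
```

```text
[[0.419481   0.25444147 0.012     ]
 [0.40504687 0.17326714 0.012     ]
 [0.39035289 0.08731733 0.012     ]]
144 243
145 316 334 [[0.4192 0.2529 0.012 ]]
157 312 334 [[0.416  0.2437 0.012 ]]
169 311 335 [[0.4143 0.2343 0.012 ]]
181 311 338 [[0.4137 0.2245 0.012 ]]
193 316 331 [[0.411  0.2151 0.012 ]]
205 317 332 [[0.4106 0.2051 0.012 ]]
217 319 331 [[0.4089 0.1952 0.012 ]]
229 317 335 [[0.4077 0.1851 0.012 ]]
241 317 332 [[0.4053 0.175  0.012 ]]
```

View pics/w1c.png

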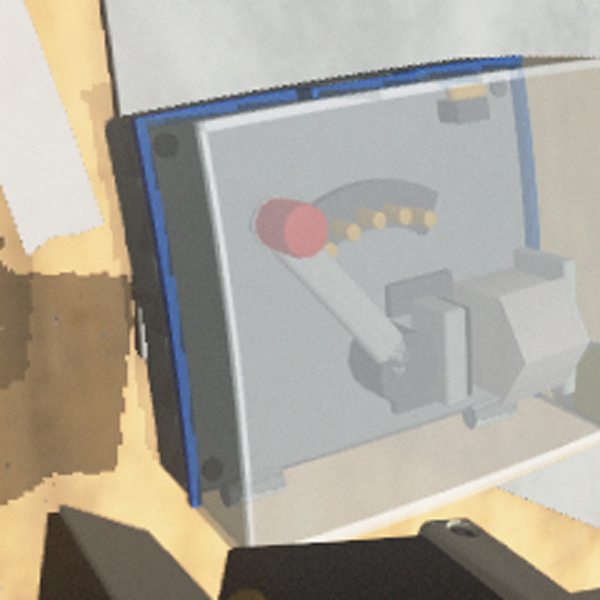

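```bash
python3 -m pendant '[{"dp":[0.003,0.0035,0.05],"rotation":[0,0,0],"fingers":-0.3},{"dp":[0.003,0.0035,0.1],"rotation":[0,0,0],"fingers":-0.3},{"dp":[0.003,0.0035,0.13],"rotation":[0,0,0],"fingers":-0.3},{"dp":[0.003,0.0035,0.1465],"rotation":[0,0,0],"fingers":-0.3},{"dp":[0.003,0.0035,0.1465],"rotation":[0,0,0],"fingers":-0.3},{"dp":[0.003,0.0035,0.1465],"rotation":[0,0,0],"fingers":1},{"dp":[0.003,0.0035,0.1465],"rotation":[0,0,0],"fingers":1},{"dp":[0.003,0.0035,0.1465],"rotation":[0,0,0],"fingers":1},{"dp":[0.003,0.0035,0.1465],"rotation":[0,0,0],"fingers":1},{"dp":[0.003,0.0035,0.1465],"rotation":[0,0,0],"fingers":1},{"dp":[0.003,0.0035,0.1465],"rotation":[0,0,0],"fingers":1}]' 60
python3 - <<'E'
from h import *
s=arm.observe();print(s['width']*92)
cv2.imwrite('pics/w2.png',arm.get_image('wrist'))
E
```

```text
clock: 2.95
position: [0.4071, 0.1839, 0.0033]
ee_rot: [3.129, -0.28, -0.0]
force: [-0.9, -0.1, 6.2]
width: 0.257
23.619086979949813
```

View pics/w2.png

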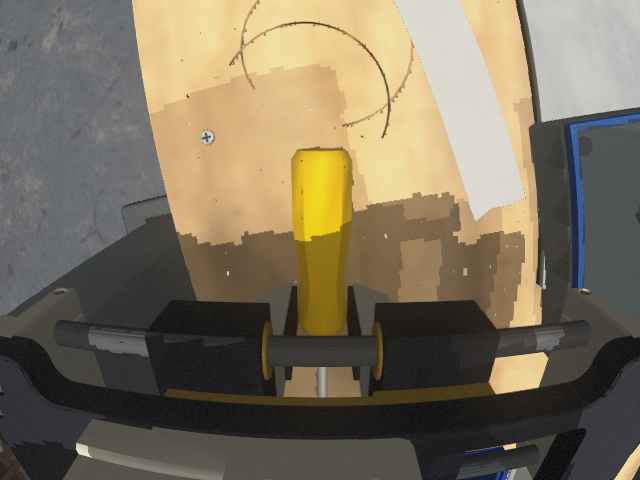

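```bash
python3 -m pendant '[{"dp":[0,0,-0.05],"rotation":[0,0,0],"fingers":1},{"dp":[0,0,-0.1],"rotation":[0,0,0],"fingers":1},{"dp":[0,0,-0.15],"rotation":[0,0,0],"fingers":1},{"dp":[0,0,-0.15],"rotation":[0,0,0],"fingers":1}]'
python3 - <<'E'
from h import *
go((.59,.37,.15),2.8)
P=arm.camera_params('wrist')
pts=[(522,117),(456,127),(609,104),(457,127)]
# pose at w1: current pose translated
s=arm.observe();print(s['position'],s['ee_rot'])
d=np.array([.4047,.1879,.1496])-s['position']
for z in(.032,.038): print(z,(plane('wrist',pts,z-d[2],P)+[d[0],d[1],d[2]]).round(4))
t=cv2.imread('pics/top0.png'); cv2.imwrite('pics/t0d.png',cv2.resize(t[175:285,315:410],None,fx=6,fy=5.4,interpolation=2))
im=arm.get_image('wrist');cv2.imwrite('pics/w3.png',im)
cv2.imwrite('pics/s3.png',arm.get_image('scene'))
E
```

```text
clock: 3.5
position: [0.409, 0.185, 0.1564]
ee_rot: [-3.125, 0.28, -0.007]
force: [-0.5, 0.5, -0.3]
width: 0.262
t 3.5 pos [0.409  0.185  0.1564] x [ 0.984 -0.178  0.004] F [-0.45  0.49 -0.3 ] w 0.262
dp [ 0.1453 -0.2142  0.0079] rot [-0.0039 -0.0046 -0.2274] joints [-0.98  0.24  0.52  2.11 -0.16  0.82 -0.53]
[0.40897616 0.18496121 0.15635996] [-3.12504507  0.27966133 -0.00702   ]
0.032 [[0.5817 0.2564 0.032 ]
 [0.5214 0.2536 0.032 ]
 [0.6847 0.264  0.032 ]
 [0.5222 0.2535 0.032 ]]
0.038 [[0.5782 0.2566 0.038 ]
 [0.5191 0.2538 0.038 ]
 [0.6789 0.264  0.038 ]
 [0.5199 0.2537 0.038 ]]
```

View pics/t0d.png

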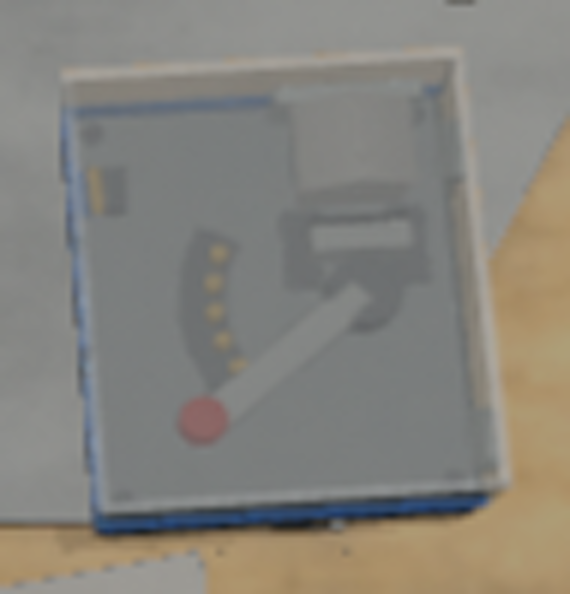

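View pics/w3.png

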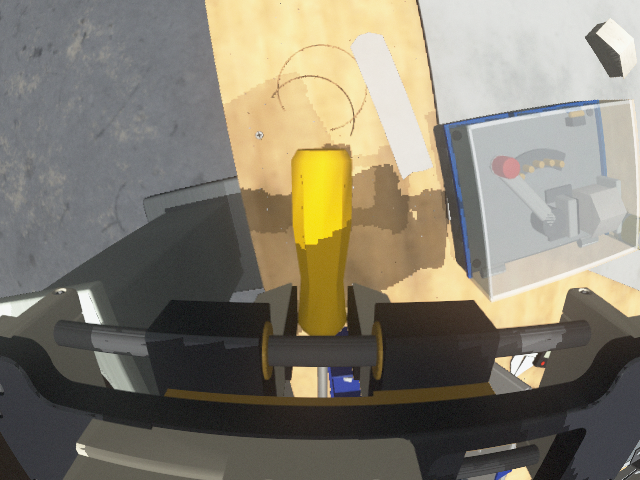

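View pics/s3.png

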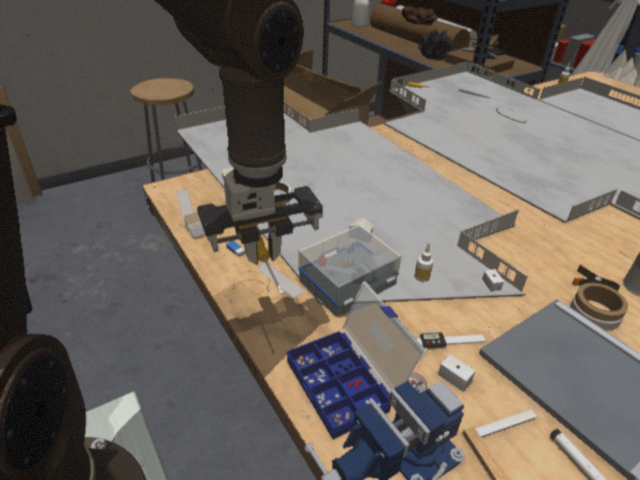

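Run:
```python
from h import *
T=np.array([(63,72),(462,52),(508,487),(98,510)])/[6,5.4]+[315,175]
S=np.array([(455,55),(598,160),(380,270),(240,148)])/3.5+[230,210]
a=plane('top',T,.084);b=plane('scene',S,.084)
print(a.round(4));print(b.round(4))
P=[arm.camera_params(n) for n in('top','scene')]
M=[p['camera_matrix']@np.c_[cv2.Rodrigues(p['rvec'])[0],np.ravel(p['tvec'])] for p in P]
X=cv2.triangulatePoints(M[0],M[1],T.T.astype(float),S.T.astype(float));X=(X[:3]/X[3]).T
print(X.round(4))
for q in(a,b,X): 
    c=q.mean(0);u=(q[0]+q[1]-q[2]-q[3]);print('c',c.round(4),'yaw',np.degrees(np.arctan2(u[1],u[0])),np.linalg.norm(u[:2])/2, 'slot edge mid',((q[0]+q[3])/2).round(4))
    v=(q[0]+q[3]-q[1]-q[2]);print('yaw y',np.degrees(np.arctan2(-v[0],v[1])),np.linalg.norm(v[:2])/2)
# base near bottom-left rim corner in top
print(plane('top',np.array([(97,530),(490,503)])/[6,5.4]+[315,175],.032))
# wrist w3 corners of hood top
im=cv2.imread('pics/w3.png');cv2.imwrite('pics/w3c.png',cv2.resize(im[80:310,420:640],None,fx=2.6,fy=2.6,interpolation=2))
```

```text
[[0.6732 0.2649 0.084 ]
 [0.6812 0.1362 0.084 ]
 [0.5241 0.1254 0.084 ]
 [0.5155 0.2533 0.084 ]]
[[0.6739 0.2603 0.084 ]
 [0.6845 0.1367 0.084 ]
 [0.5272 0.1233 0.084 ]
 [0.5148 0.2478 0.084 ]]
[[0.6755 0.2643 0.0806]
 [0.682  0.1358 0.0853]
 [0.5259 0.1244 0.0833]
 [0.5168 0.2529 0.0795]]
c [0.5985 0.195  0.084 ] yaw 4.08241628180507 0.15782410462339524 slot edge mid [0.5943 0.2591 0.084 ]
yaw y 3.7237708389992017 0.12857474372479383
c [0.6001 0.192  0.084 ] yaw 4.678101333046963 0.15873840207309056 slot edge mid [0.5943 0.2541 0.084 ]
yaw y 5.311727765337373 0.12459782725029667
c [0.6001 0.1943 0.0821] yaw 4.136675597747947 0.1578277934033191 slot edge mid [0.5962 0.2586 0.08  ]
yaw y 3.4766439969174128 0.12874428721518805
[[0.51486275 0.25292666 0.032     ]
 [0.52542679 0.12322184 0.032     ]]
```

View pics/w3c.png

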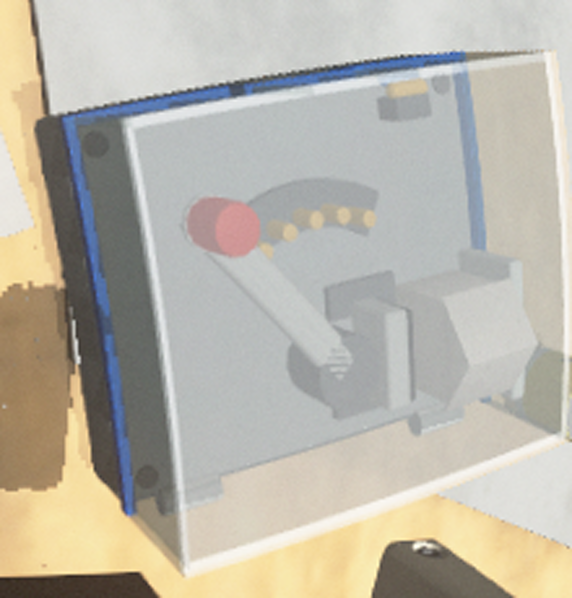

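Run:
```python
from h import *
go((.585,.385,.15),4.2)
```

```text
t 3.6 pos [0.4068 0.1841 0.1533] x [ 0.984 -0.177  0.   ] F [-0.24  0.21 -0.85] w 0.257
dp [ 0.1397 -0.2293  0.0034] rot [-3.000e-04 -1.000e-04 -2.514e-01] joints [-0.97  0.24  0.52  2.12 -0.17  0.82 -0.53]
```

```bash
python3 -m pendant '[{"dp":[0.035,-0.055,0],"rotation":[0,0,-0.06],"fingers":1},{"dp":[0.07,-0.115,0],"rotation":[0,0,-0.12],"fingers":1},{"dp":[0.105,-0.17,0],"rotation":[0,0,-0.19],"fingers":1},{"dp":[0.13,-0.21,0.003],"rotation":[0,0,-0.25],"fingers":1},{"dp":[0.14,-0.229,0.003],"rotation":[0,0,-0.251],"fingers":1},{"dp":[0.14,-0.229,0.003],"rotation":[0,0,-0.251],"fingers":1},{"dp":[0.14,-0.229,0.003],"rotation":[0,0,-0.251],"fingers":1}]'
python3 - <<'E'
from h import *
go((.585,.380,.0293),4.2)
im=arm.get_image('scene');cv2.imwrite('pics/s4.png',cv2.resize(im[150:350,200:440],None,fx=3,fy=3,interpolation=2))
im=arm.get_image('top');cv2.imwrite('pics/t4.png',cv2.resize(im[150:300,220:420],None,fx=3.5,fy=3.5,interpolation=2))
im=arm.get_image('wrist');cv2.imwrite('pics/w4.png',im)
E
```

```text
clock: 4.47
position: [0.5844, 0.3831, 0.1488]
ee_rot: [3.138, 0.113, -0.003]
force: [0.2, -1.4, -0.1]
width: 0.258
t 4.47 pos [0.5844 0.3831 0.1488] x [ 0.997  0.072 -0.002] F [ 0.25 -1.44 -0.11] w 0.258
dp [0.0007 0.0029 0.1195] rot [ 0.0016  0.0023 -0.0015] joints [-0.9   0.64  0.41  1.48 -0.28  1.08 -0.36]
```

View pics/s4.png

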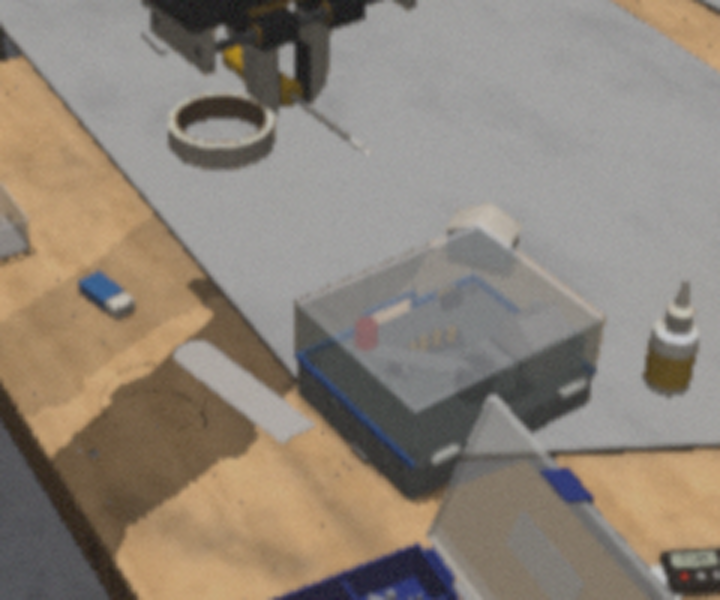

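View pics/t4.png

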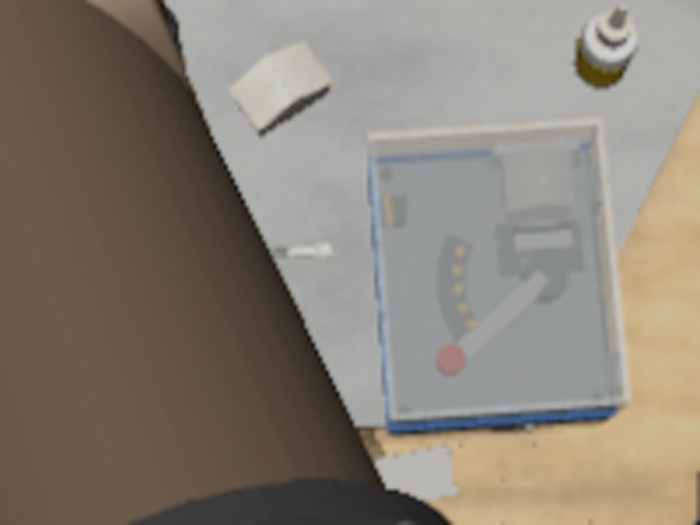

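View pics/w4.png

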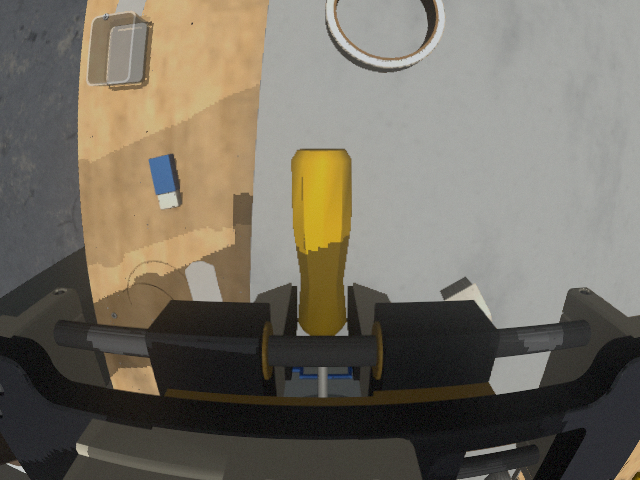

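```bash
cat >> h.py <<'E'
def tri(t,s):
    P=[arm.camera_params(n) for n in('top','scene')]
    M=[p['camera_matrix']@np.c_[cv2.Rodrigues(p['rvec'])[0],np.ravel(p['tvec'])] for p in P]
    X=cv2.triangulatePoints(M[0],M[1],np.array(t,float).reshape(2,1),np.array(s,float).reshape(2,1));return (X[:3]/X[3]).ravel().round(4)
E
python3 - <<'E'
from h import *
go((.585,.380,.0293),4.2)
print(tri((314.9,221.1),(322.3,200.7)))
# slot (scene, through hood): outline px
for z in (.032,.038,.044): print(plane('scene',[np.array(p)/3+[200,150] for p in[(375,318),(410,300),(392,310)]],z).round(4))
print(plane('top',[(314.9,221.1)],.158),plane('scene',[(322.3,200.7)],.158))
E
```

```text
t 4.62 pos [0.5847 0.3836 0.1504] x [ 0.997  0.072 -0.   ] F [ 0.7  -0.64 -0.  ] w 0.258
dp [1.000e-04 3.600e-03 1.211e-01] rot [ 0.      0.0004 -0.0014] joints [-0.91  0.64  0.41  1.48 -0.28  1.08 -0.36]
[0.5899 0.283  0.1617]
[[0.5896 0.2644 0.032 ]
 [0.6226 0.269  0.032 ]
 [0.605  0.2659 0.032 ]]
[[0.5855 0.2583 0.038 ]
 [0.6182 0.2629 0.038 ]
 [0.6008 0.2598 0.038 ]]
[[0.5814 0.2522 0.044 ]
 [0.6138 0.2568 0.044 ]
 [0.5965 0.2537 0.044 ]]
[[0.59066603 0.28316955 0.158     ]] [[0.59326985 0.28786223 0.158     ]]
```

```bash
python3 -m pendant '[{"dp":[0.002,0.004,0.05],"rotation":[0,0,0],"fingers":1},{"dp":[0.002,0.006,0.1],"rotation":[0,0,0],"fingers":1},{"dp":[0.002,0.006,0.12],"rotation":[0,0,0],"fingers":1},{"dp":[0.002,0.006,0.1215],"rotation":[0,0,0],"fingers":1},{"dp":[0.002,0.006,0.1215],"rotation":[0,0,0],"fingers":1},{"dp":[0.002,0.006,0.1215],"rotation":[0,0,0],"fingers":1}]'
python3 - <<'E'
from h import *
go((.589,.343,.0293),4.2)
im=arm.get_image('scene');cv2.imwrite('pics/s5.png',cv2.resize(im[180:330,220:440],None,fx=3.6,fy=3.6,interpolation=2))
im=arm.get_image('top');cv2.imwrite('pics/t5.png',cv2.resize(im[150:300,220:420],None,fx=3.5,fy=3.5,interpolation=2))
im=arm.get_image('wrist');cv2.imwrite('pics/w5.png',im[280:420,220:430].repeat(3,0).repeat(3,1))
E
```

```text
clock: 5.38
position: [0.5882, 0.3786, 0.0309]
ee_rot: [-3.138, -0.113, -0.003]
force: [-0.1, -0.2, 0.1]
width: 0.257
t 5.38 pos [0.5882 0.3786 0.0309] x [0.997 0.072 0.002] F [-0.09 -0.2   0.09] w 0.257
dp [-0.0018  0.0355  0.0015] rot [-0.0017 -0.0022 -0.0012] joints [-0.87  0.76  0.36  1.58 -0.33  0.86 -0.31]
```

View pics/s5.png

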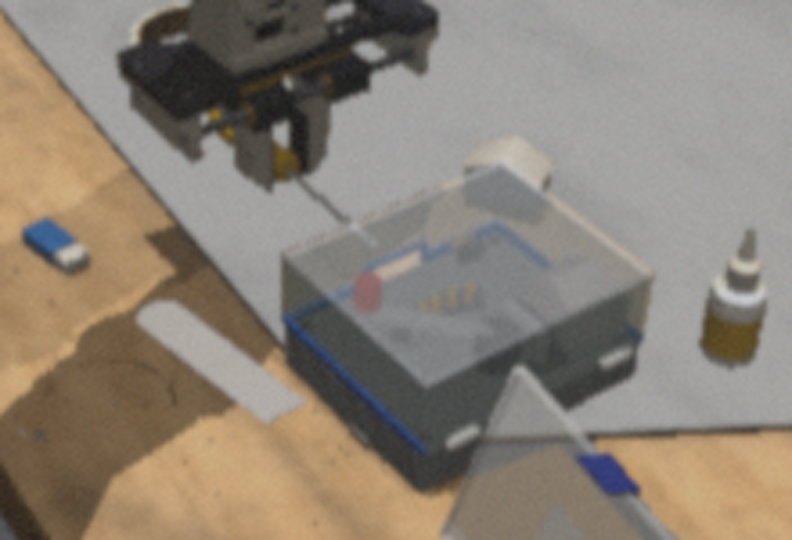

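View pics/t5.png

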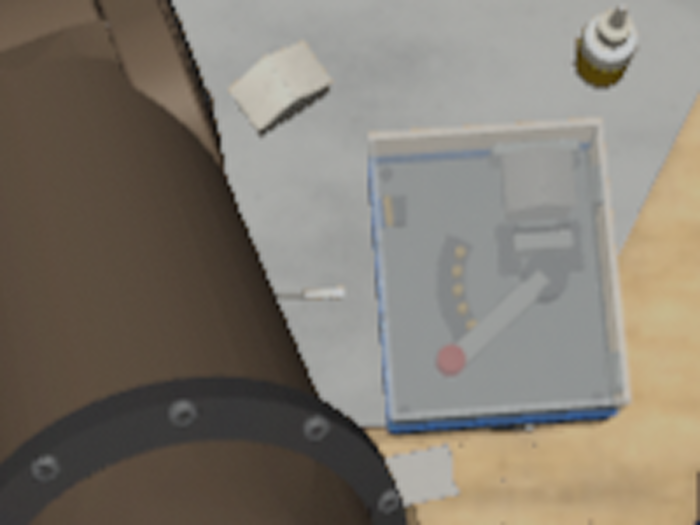

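View pics/w5.png

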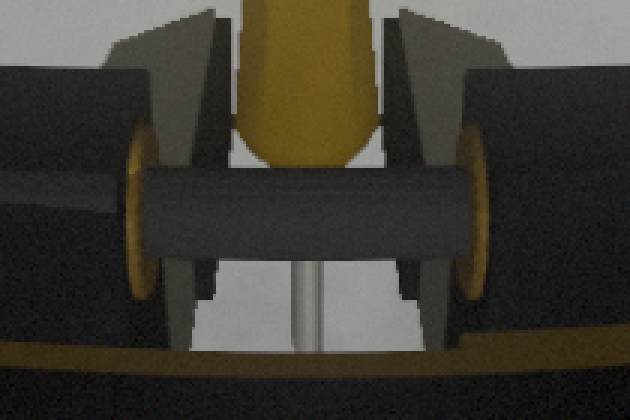

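Run:
```python
from h import *
print(tri((318.3,233.4),(323.6,247.2)),plane('top',[(318.3,233.4)],.039),plane('scene',[(323.6,247.2)],.039))
go((.5895,.343,.0293),4.2)
```

```text
[0.5933 0.2783 0.0448] [[0.59352378 0.27884019 0.039     ]] [[0.59831482 0.28422125 0.039     ]]
t 5.53 pos [0.5876 0.3782 0.03  ] x [0.997 0.072 0.001] F [-0.23 -0.35 -0.04] w 0.254
dp [-0.0006  0.0353  0.0007] rot [-0.001  -0.0009 -0.0013] joints [-0.87  0.76  0.36  1.58 -0.33  0.86 -0.31]
```

Run:
```python
from h import *
s=arm.observe();Q=R.from_rotvec(s['ee_rot']);p=s['position']
im=arm.get_image('scene')
pts=[(0,-.07,-.009),(0,0,-.009),(0,.05,-.009),(0,.098,-.009),(0,.098,-.004),(0,.098,-.015)]
W=p+Q.apply(pts);x=proj('scene',W);print(x.round(1))
b=cv2.resize(im[210:270,270:350],None,fx=10,fy=10,interpolation=2)
for i,q in enumerate(x):
    u=((q-[270,210]+.5)*10).astype(int);cv2.circle(b,tuple(int(v) for v in u),4,(0,0,255) if i<4 else (0,255,0),1)
cv2.imwrite('pics/s6.png',b)
```

```text
[[281.1 212.3]
 [297.6 226.6]
 [310.2 237.6]
 [323.1 248.7]
 [323.  250.5]
 [323.2 246.5]]
```

View pics/s6.png

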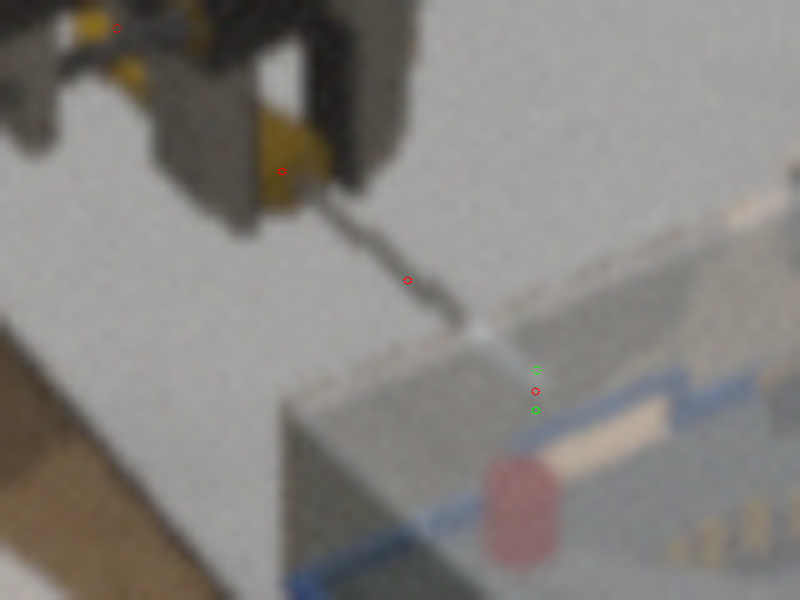

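Run:
```python
from h import *
c=np.array([.599,.194,0]);a=np.radians(4.2);ex=np.array([np.cos(a),np.sin(a),0]);ey=np.array([-np.sin(a),np.cos(a),0])
b=cv2.imread('pics/s6.png')
for X in(-.08,-.02,.02,.08):
  for z in(.032,.044,.084):
    q=proj('scene',c+X*ex+.065*ey+[0,0,z])[0]; u=((q-[270,210]+.5)*10).astype(int);print(X,z,u,u-[0,15])
    cv2.circle(b,(int(u[0]),int(u[1]-15)),4,(0,0,255),1)
cv2.imwrite('pics/s7.png',b)
```

```text
-0.08 0.032 [276 611] [276 596]
-0.08 0.044 [276 567] [276 552]
-0.08 0.084 [276 414] [276 399]
-0.02 0.032 [511 506] [511 491]
-0.02 0.044 [513 462] [513 447]
-0.02 0.084 [518 311] [518 296]
0.02 0.032 [661 439] [661 424]
0.02 0.044 [664 395] [664 380]
0.02 0.084 [672 245] [672 230]
0.08 0.032 [876 342] [876 327]
0.08 0.044 [880 299] [880 284]
0.08 0.084 [893 151] [893 136]
```

View pics/s7.png

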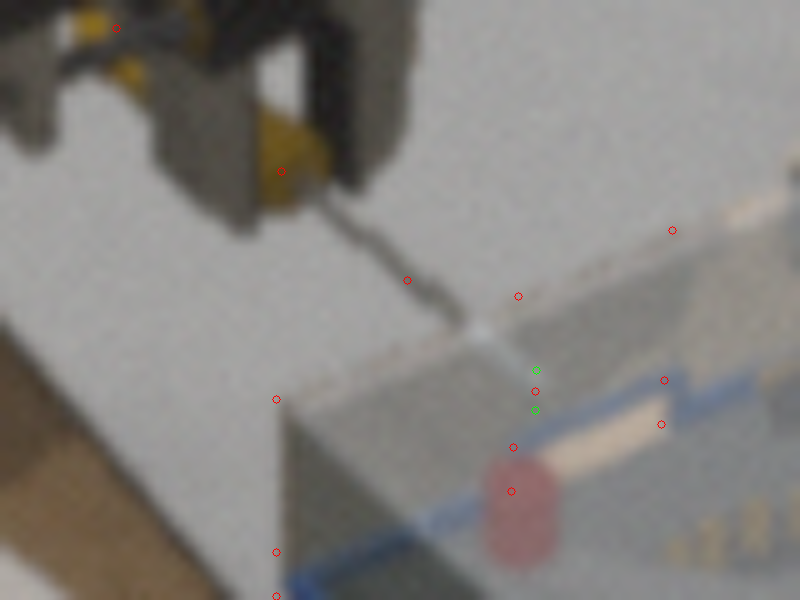

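```bash
python3 -m pendant '[{"dp":[0,0.012,0],"rotation":[0,0,0],"fingers":1},{"dp":[0,0.02,0],"rotation":[0,0,0],"fingers":1},{"dp":[0,0.026,0],"rotation":[0,0,0],"fingers":1},{"dp":[0,0.031,0],"rotation":[0,0,0],"fingers":1},{"dp":[0,0.035,0],"rotation":[0,0,0],"fingers":1},{"dp":[0,0.035,0],"rotation":[0,0,0],"fingers":1},{"dp":[0,0.035,0],"rotation":[0,0,0],"fingers":1}]'
python3 - <<'E'
from h import *
go((.5895,.343,.0293),4.2)
im=arm.get_image('scene');cv2.imwrite('pics/s8.png',cv2.resize(im[210:270,270:350],None,fx=10,fy=10,interpolation=2))
im=arm.get_image('top');cv2.imwrite('pics/t8.png',cv2.resize(im[190:290,300:420],None,fx=6,fy=6,interpolation=2))
E
```

```text
clock: 6.45
position: [0.5898, 0.3436, 0.0296]
ee_rot: [-3.139, -0.114, -0.001]
force: [1.3, -0.6, -0.1]
width: 0.26
t 6.45 pos [0.5898 0.3436 0.0296] x [0.997 0.072 0.   ] F [ 1.26 -0.6  -0.05] w 0.26
dp [-0.0004  0.0005  0.0003] rot [-0.0009 -0.0005 -0.0009] joints [-0.83  0.74  0.36  1.62 -0.33  0.83 -0.26]
```

View pics/s8.png

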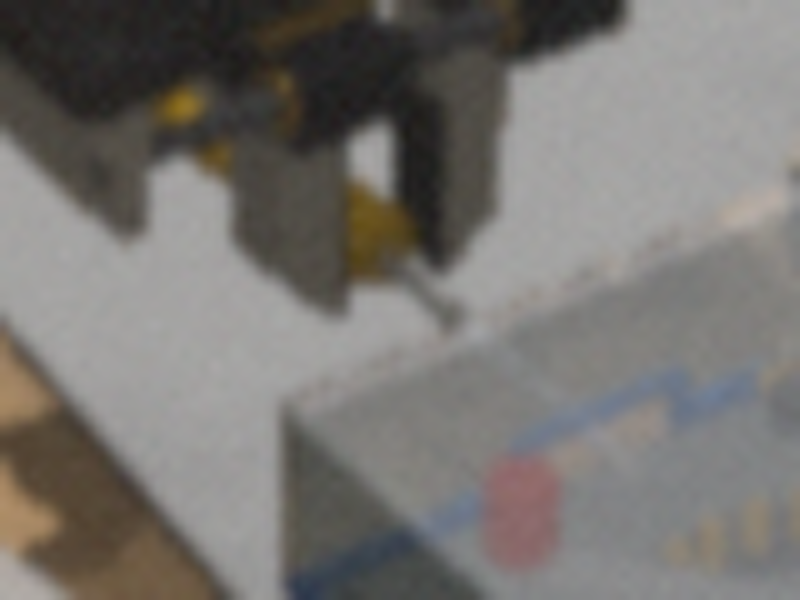

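View pics/t8.png

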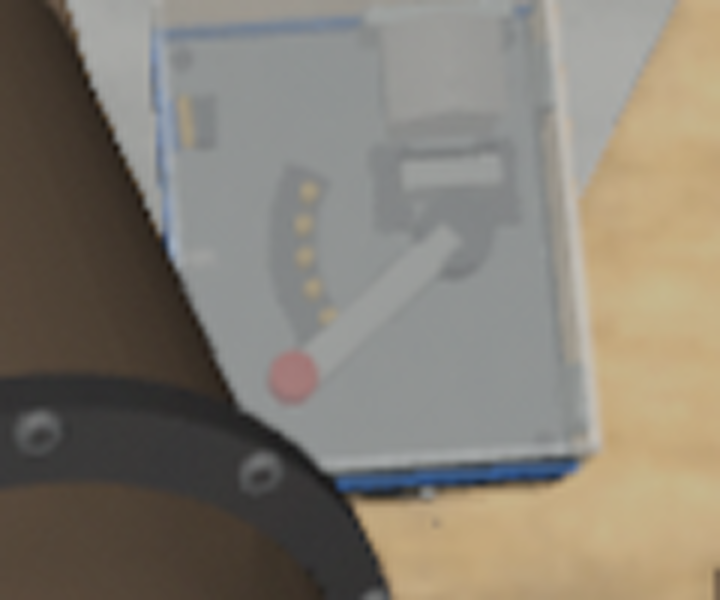

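```bash
python3 -m pendant '[{"dp":[0,0,-0.003],"rotation":[0,0,0],"fingers":1},{"dp":[0,0,-0.005],"rotation":[0,0,0],"fingers":1},{"dp":[0,0,-0.007],"rotation":[0,0,0],"fingers":1},{"dp":[0,0,-0.008],"rotation":[0,0,0],"fingers":1},{"dp":[0,0,-0.009],"rotation":[0,0,0],"fingers":1},{"dp":[0,0,-0.01],"rotation":[0,0,0],"fingers":1},{"dp":[0,0,-0.011],"rotation":[0,0,0],"fingers":1},{"dp":[0,0,-0.012],"rotation":[0,0,0],"fingers":1},{"dp":[0,0,-0.013],"rotation":[0,0,0],"fingers":1}]'
python3 - <<'E'
from h import *
im=arm.get_image('scene');cv2.imwrite('pics/s9.png',cv2.resize(im[150:330,220:440],None,fx=3.5,fy=3.3,interpolation=2))
E
```

```text
clock: 7.68
position: [0.5902, 0.3436, 0.0431]
ee_rot: [-3.138, -0.114, -0.002]
force: [-0.4, -0.6, -0.5]
width: 0.255
```

View pics/s9.png

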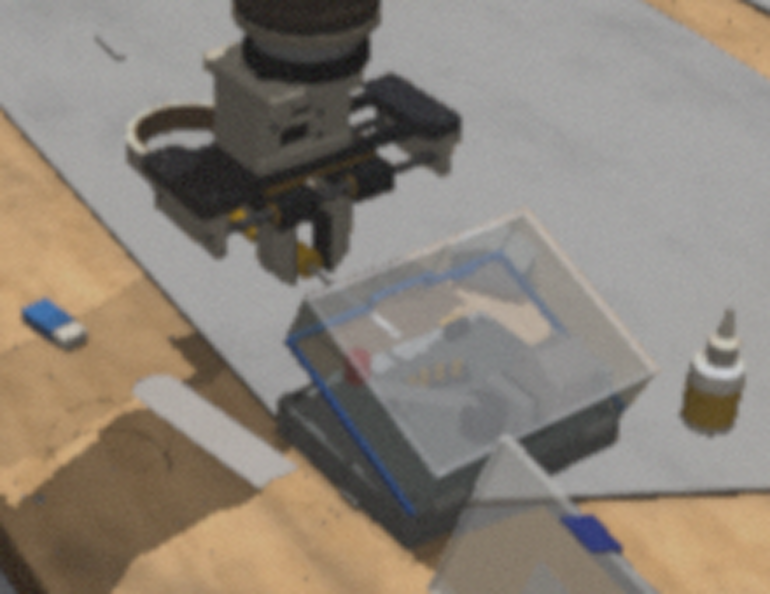

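```bash
python3 -m pendant '[{"dp":[0,-0.02,0],"rotation":[0,0,0],"fingers":1},{"dp":[0,-0.04,0],"rotation":[0,0,0],"fingers":1},{"dp":[0,-0.05,-0.03],"rotation":[0,0,0],"fingers":1},{"dp":[0,-0.05,-0.07],"rotation":[0,0,0],"fingers":1},{"dp":[0,-0.05,-0.11],"rotation":[0,0,0],"fingers":1},{"dp":[0,-0.05,-0.11],"rotation":[0,0,0],"fingers":1},{"dp":[0,-0.05,-0.11],"rotation":[0,0,0],"fingers":1}]'
python3 - <<'E'
from h import *
go((.407,.184,.15),-10.2)
im=arm.get_image('scene');cv2.imwrite('pics/s10.png',im)
im=arm.get_image('top');cv2.imwrite('pics/t10.png',im)
E
```

```text
clock: 8.6
position: [0.5855, 0.3948, 0.1526]
ee_rot: [-3.138, -0.116, -0.0]
force: [-0.5, 0.0, -0.3]
width: 0.257
t 8.6 pos [0.5855 0.3948 0.1526] x [0.997 0.074 0.   ] F [-0.46  0.03 -0.29] w 0.257
dp [-0.1936  0.197   0.0023] rot [-1.30e-03 -2.00e-04  2.52e-01] joints [-0.91  0.65  0.41  1.46 -0.28  1.09 -0.37]
```

View pics/s10.png

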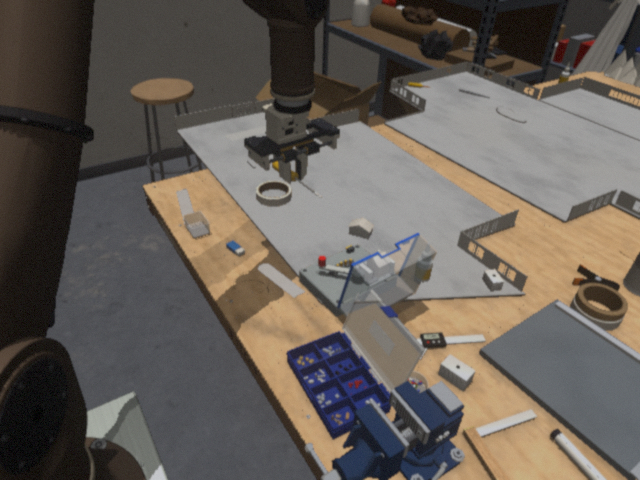

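View pics/t10.png

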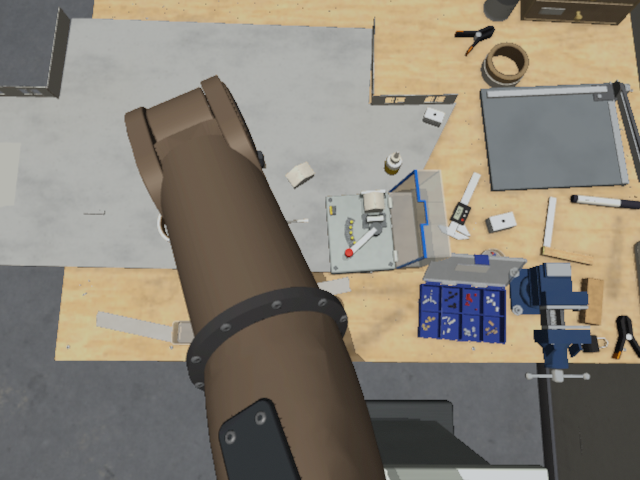

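```bash
python3 -m pendant '[{"dp":[-0.045,0.045,0],"rotation":[0,0,0.06],"fingers":1},{"dp":[-0.09,0.09,0],"rotation":[0,0,0.12],"fingers":1},{"dp":[-0.135,0.14,0],"rotation":[0,0,0.19],"fingers":1},{"dp":[-0.175,0.18,0],"rotation":[0,0,0.25],"fingers":1},{"dp":[-0.194,0.197,0.002],"rotation":[0,0,0.252],"fingers":1},{"dp":[-0.194,0.197,0.05],"rotation":[0,0,0.252],"fingers":1},{"dp":[-0.194,0.197,0.1],"rotation":[0,0,0.252],"fingers":1},{"dp":[-0.194,0.197,0.135],"rotation":[0,0,0.252],"fingers":1},{"dp":[-0.194,0.197,0.144],"rotation":[0,0,0.252],"fingers":1},{"dp":[-0.194,0.197,0.147],"rotation":[0,0,0.252],"fingers":1},{"dp":[-0.194,0.197,0.148],"rotation":[0,0,0.252],"fingers":1},{"dp":[-0.194,0.197,0.149],"rotation":[0,0,0.252],"fingers":1},{"dp":[-0.194,0.197,0.149],"rotation":[0,0,0.252],"fingers":1}]'
python3 - <<'E'
from h import *
go((.407,.184,.0033),-10.2)
cv2.imwrite('pics/w11.png',arm.get_image('wrist'))
E
```

```text
clock: 10.32
position: [0.4065, 0.1835, 0.0034]
ee_rot: [-3.128, 0.28, 0.0]
force: [-0.5, 0.2, 1.7]
width: 0.255
t 10.32 pos [0.4065 0.1835 0.0034] x [ 0.984 -0.178 -0.   ] F [-0.5   0.16  1.74] w 0.255
dp [ 0.0004 -0.0006  0.0001] rot [-0.0008  0.0001 -0.0005] joints [-0.82  0.52  0.36  2.24 -0.42  0.45 -0.29]
```

View pics/w11.png

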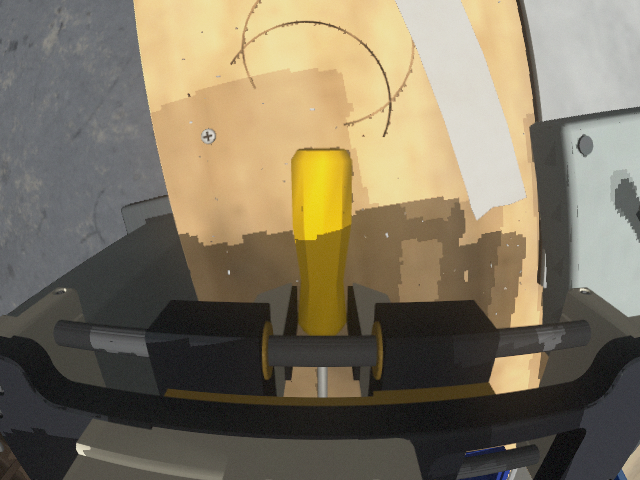

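```bash
python3 -m pendant '[{"dp":[0,0,0],"rotation":[0,0,0],"fingers":0.3},{"dp":[0,0,0],"rotation":[0,0,0],"fingers":0.1},{"dp":[0,0,0],"rotation":[0,0,0],"fingers":-0.1},{"dp":[0,0,0],"rotation":[0,0,0],"fingers":-0.1},{"dp":[0,0,-0.04],"rotation":[0,0,0],"fingers":-0.1},{"dp":[0,0,-0.09],"rotation":[0,0,0],"fingers":-0.1},{"dp":[0,0,-0.15],"rotation":[0,0,0],"fingers":-0.1},{"dp":[0,0,-0.15],"rotation":[0,0,0],"fingers":-0.1},{"dp":[0,0,-0.15],"rotation":[0,0,0],"fingers":-0.1}]'
python3 - <<'E'
from h import *
go((.407,.184,.0033),-10.2)
cv2.imwrite('pics/w12.png',arm.get_image('wrist'))
im=arm.get_image('top');cv2.imwrite('pics/t12.png',cv2.resize(im[180:280,310:450],None,fx=5.7,fy=5.7,interpolation=2))
im=arm.get_image('scene');cv2.imwrite('pics/s12.png',cv2.resize(im[210:350,220:440],None,fx=3.6,fy=3.6,interpolation=2))
E
```

```text
clock: 11.5
position: [0.4061, 0.1836, 0.1532]
ee_rot: [-3.128, 0.279, 0.001]
force: [-0.5, -0.4, -1.4]
width: 0.546
t 11.5 pos [0.4061 0.1836 0.1532] x [ 0.984 -0.177 -0.   ] F [-0.51 -0.39 -1.4 ] w 0.546
dp [ 0.0009 -0.0004  0.1499] rot [-0.0013  0.0005 -0.    ] joints [-1.02  0.25  0.58  2.12 -0.19  0.82 -0.5 ]
```

View pics/w12.png

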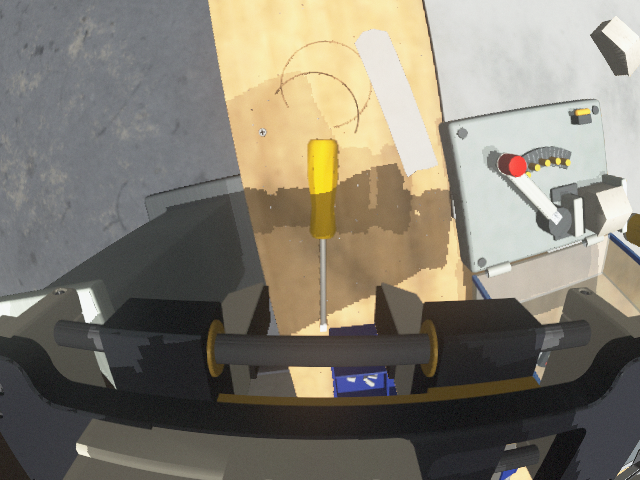

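View pics/t12.png

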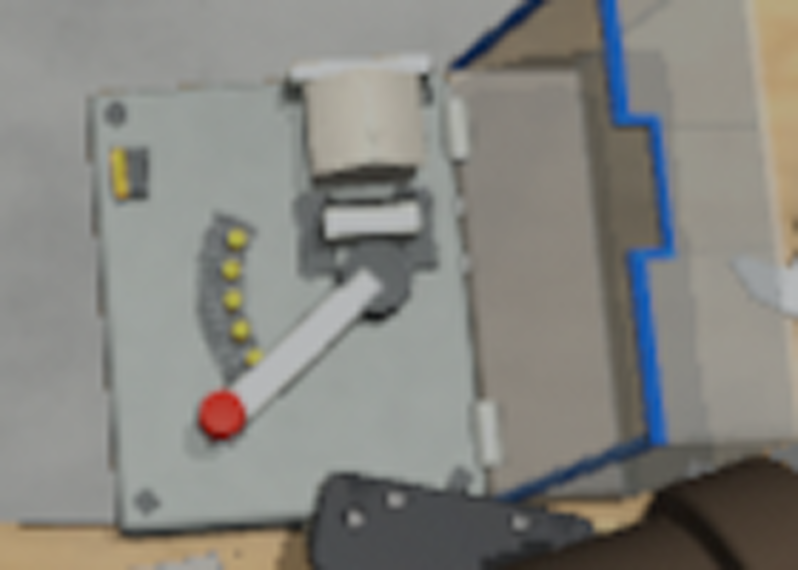

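View pics/s12.png

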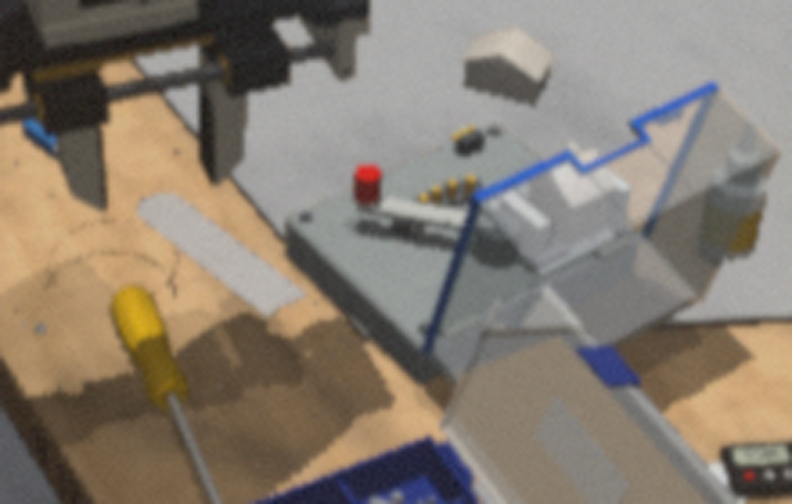

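Run:
```python
from h import *
f=lambda p:np.array(p,float)/5.7+[310,180]-.0
pins=f([(253,356),(240,328),(233,298),(231,269),(236,238)])
for z in(.04,.044,.048):
    w=plane('top',pins,z)
    A=np.c_[2*w[:,:2],np.ones(5)];s=np.linalg.lstsq(A,(w[:,:2]**2).sum(1),rcond=None)[0]
    print(z,'fit c',s[:2].round(4),'r',np.sqrt(s[2]+s[0]**2+s[1]**2).round(4));print(w.round(4).tolist())
print('knob',plane('top',[f((222,414))],.074),'pivot end',plane('top',[f((368,288))],.054))
c=np.array([.601,.1945,0]);a=np.radians(4.2)
print('pivot nominal',c+[.03*np.sin(a),-.03*np.cos(a),0])
# knob by colour
im=cv2.imread('pics/t12.png')
hsv=cv2.cvtColor(im,cv2.COLOR_BGR2HSV);m=cv2.inRange(hsv,(0,150,100),(8,255,255))|cv2.inRange(hsv,(172,150,100),(180,255,255))
ys,xs=np.where(m);print('knob px',xs.mean(),ys.mean(),len(xs),plane('top',[f((xs.mean(),ys.mean()))],.068))
m=cv2.inRange(hsv,(22,120,100),(36,255,255));n,l,st,ce=cv2.connectedComponentsWithStats(m);print([(st[i,4],ce[i].round(1)) for i in range(1,n) if st[i,4]>50])
```

```text
0.04 fit c [0.6034 0.1577] r 0.0568
[[0.5753, 0.2071, 0.04], [0.5852, 0.2116, 0.04], [0.5959, 0.2139, 0.04], [0.6063, 0.2146, 0.04], [0.6174, 0.2128, 0.04]]
0.044 fit c [0.6026 0.1582] r 0.0566
[[0.5745, 0.2073, 0.044], [0.5844, 0.2118, 0.044], [0.5951, 0.2142, 0.044], [0.6054, 0.2148, 0.044], [0.6165, 0.213, 0.044]]
0.048 fit c [0.6017 0.1586] r 0.0563
[[0.5738, 0.2076, 0.048], [0.5836, 0.212, 0.048], [0.5942, 0.2144, 0.048], [0.6045, 0.215, 0.048], [0.6156, 0.2132, 0.048]]
knob [[0.54913063 0.2197152  0.074     ]] pivot end [[0.59668777 0.16818284 0.054     ]]
pivot nominal [0.60319715 0.16458057 0.        ]
knob px 221.72531066056246 414.836494440811 1529 [[0.54984432 0.21950377 0.068     ]]
[(np.int32(483), array([119.5, 172.3])), (np.int32(175), array([235.9, 240.2])), (np.int32(169), array([231. , 270.7])), (np.int32(148), array([232.1, 301.1])), (np.int32(176), array([240. , 331.3])), (np.int32(78), array([252.6, 357.4]))]
```

Run:
```python
from h import *
go((.549,.2195,.12),15)
```

```text
t 11.65 pos [0.4056 0.1829 0.1522] x [ 0.984 -0.178 -0.002] F [-0.68  0.5  -0.28] w 0.548
dp [ 0.1347 -0.0615  0.0318] rot [ 0.0008  0.0022 -0.4404] joints [-1.02  0.25  0.58  2.12 -0.19  0.82 -0.5 ]
```

```bash
python3 -m pendant '[{"dp":[0.04,-0.02,0],"rotation":[0,0,-0.15],"fingers":-0.1},{"dp":[0.085,-0.04,0],"rotation":[0,0,-0.3],"fingers":-0.1},{"dp":[0.12,-0.055,0.01],"rotation":[0,0,-0.44],"fingers":-0.1},{"dp":[0.135,-0.0615,0.025],"rotation":[0,0,-0.44],"fingers":-0.1},{"dp":[0.135,-0.0615,0.032],"rotation":[0,0,-0.44],"fingers":-0.1},{"dp":[0.135,-0.0615,0.032],"rotation":[0,0,-0.44],"fingers":-0.1},{"dp":[0.135,-0.0615,0.032],"rotation":[0,0,-0.44],"fingers":-0.1}]'
python3 - <<'E'
from h import *
go((.549,.2195,.058),15)
print(proj('wrist',[(.549,.2195,.074),(.601,.165,.054)]))
cv2.imwrite('pics/w13.png',arm.get_image('wrist'))
im=arm.get_image('scene');cv2.imwrite('pics/s13.png',cv2.resize(im[170:330,220:440],None,fx=3.6,fy=3.6,interpolation=2))
E
```

```text
clock: 12.52
position: [0.5486, 0.2193, 0.1201]
ee_rot: [3.114, 0.409, -0.004]
force: [0.5, 0.3, 0.1]
width: 0.55
t 12.53 pos [0.5486 0.2193 0.1201] x [ 0.966  0.258 -0.003] F [0.49 0.34 0.09] w 0.55
dp [ 0.0006 -0.0001  0.0621] rot [ 0.0001  0.0027 -0.0004] joints [-0.78  0.51  0.44  1.81 -0.27  0.89  0.05]
[[322.72946555 266.99008491]
 [373.24985703 342.58554694]]
```

View pics/w13.png

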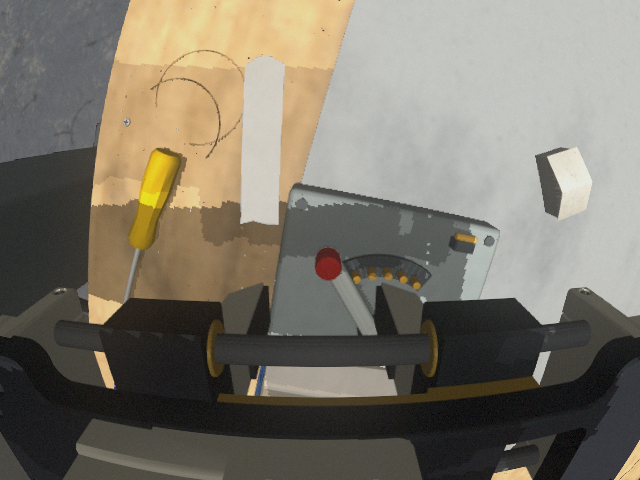

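View pics/s13.png

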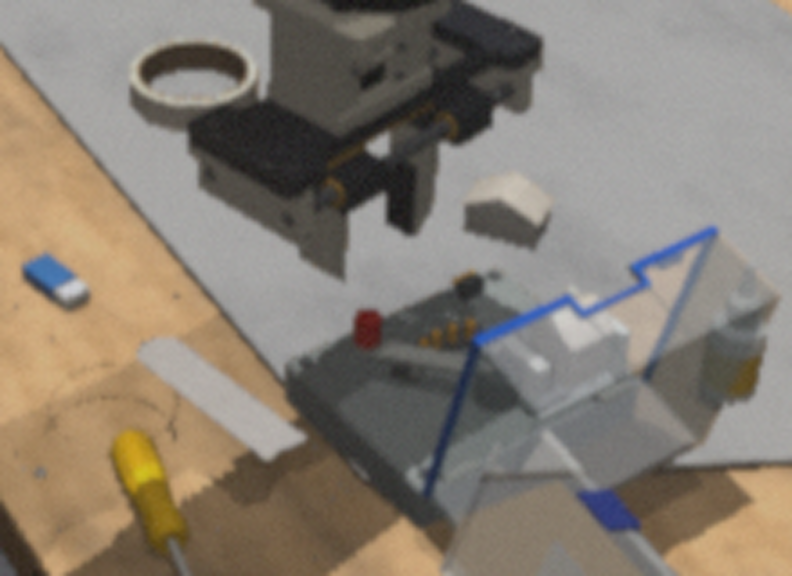

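```bash
python3 -m pendant '[{"dp":[0.002,0,0.03],"rotation":[0,0,0],"fingers":-0.1},{"dp":[0.002,0,0.055],"rotation":[0,0,0],"fingers":-0.1},{"dp":[0.002,0,0.061],"rotation":[0,0,0],"fingers":-0.1},{"dp":[0.002,0,0.062],"rotation":[0,0,0],"fingers":0.3},{"dp":[0.002,0,0.062],"rotation":[0,0,0],"fingers":0.5},{"dp":[0.002,0,0.062],"rotation":[0,0,0],"fingers":1},{"dp":[0.002,0,0.062],"rotation":[0,0,0],"fingers":1},{"dp":[0.002,0,0.062],"rotation":[0,0,0],"fingers":1},{"dp":[0.002,0,0.062],"rotation":[0,0,0],"fingers":1}]' 40
python3 - <<'E'
from h import *
go((.549,.2195,.058),15)
im=cv2.imread('pics/w13.png');cv2.imwrite('pics/w13c.png',cv2.resize(im[220:350,290:440],None,fx=5,fy=4.6,interpolation=2))
im=arm.get_image('wrist');cv2.imwrite('pics/w14.png',cv2.resize(im[180:420,200:520],None,fx=2.4,fy=2.4,interpolation=2))
im=arm.get_image('scene');cv2.imwrite('pics/s14.png',cv2.resize(im[190:330,270:420],None,fx=5,fy=4.2,interpolation=2))
E
```

```text
clock: 13.75
position: [0.5519, 0.2204, 0.059]
ee_rot: [-3.114, -0.41, -0.001]
force: [3.9, 0.8, 0.9]
width: 0.159
t 13.75 pos [0.5519 0.2204 0.059 ] x [0.966 0.259 0.   ] F [3.91 0.82 0.87] w 0.159
dp [-0.003   0.0002  0.001 ] rot [-0.0003 -0.0004 -0.0002] joints [-0.75  0.59  0.4   1.85 -0.32  0.76  0.09]
```

View pics/w13c.png

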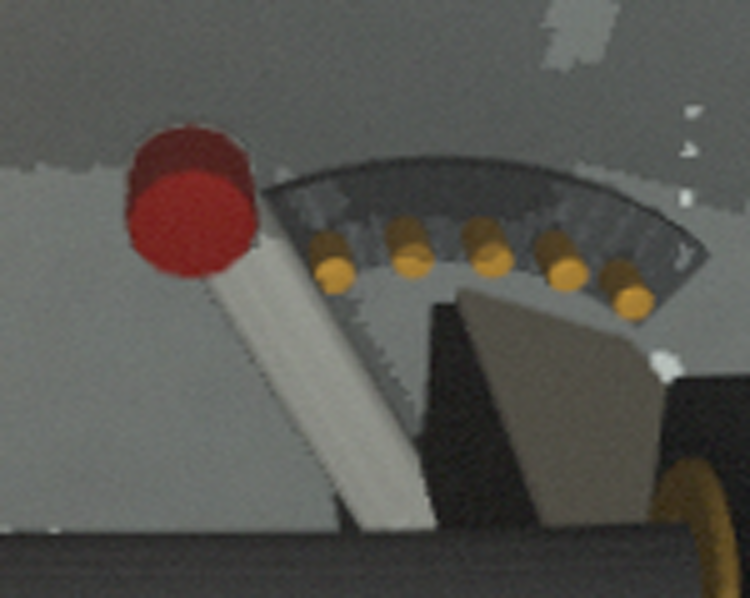

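View pics/w14.png

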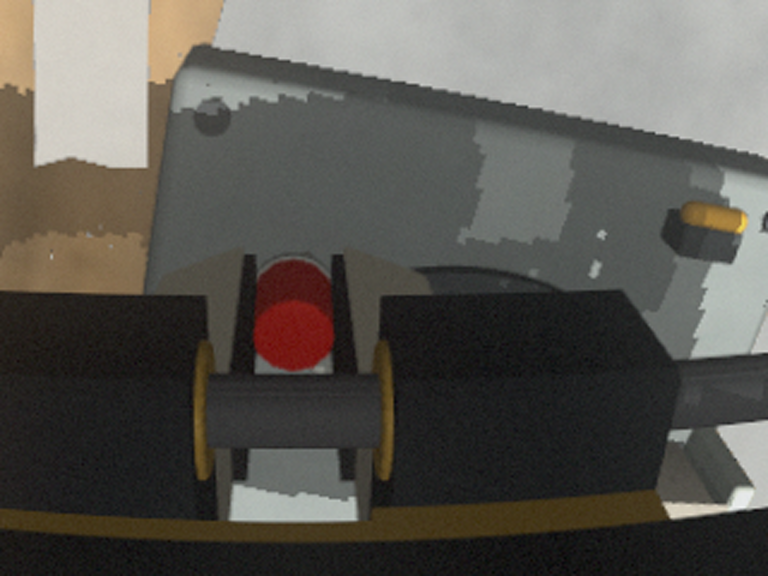

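View pics/s14.png

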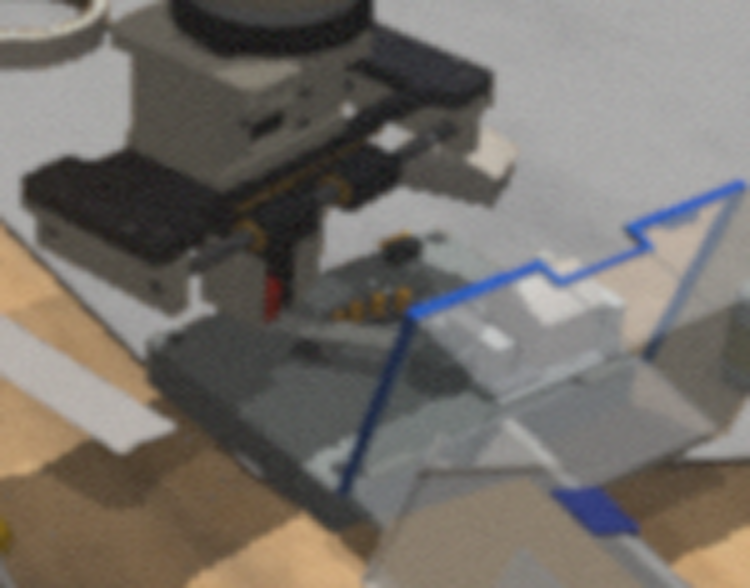

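Run:
```python
from h import *
from scipy.optimize import least_squares
P=arm.camera_params('wrist');s=arm.observe();d=np.array([.5486,.2193,.1201])-s['position']
pw=np.array([(335,274),(413,260),(493,260),(568,273),(633,302)])/[5,4.6]+[290,220]
pt=np.array([(252.6,357.4),(240,331.3),(232.1,301.1),(231,270.7),(235.9,240.2)])/5.7+[310,180]
off=np.array([.55,.33,.11,-.11,-.33])
for z in(.040,.044,.048,.052):
    W=plane('wrist',pw,z-d[2],P)+d;T=plane('top',pt,z)
    print(z,'diff W-T mm',((W-T)*1e3).round(1)[:,:2].tolist())
    for n,w in(('W',W),('T',T)):
        f=lambda v:(np.c_[v[0]+.05*np.cos(v[2]+off),v[1]+.05*np.sin(v[2]+off)]-w[:,:2]).ravel()
        r=least_squares(f,[.6,.165,1.57]);print(n,r.x[:2].round(4),np.degrees(r.x[2]).round(2),(np.abs(r.fun).max()*1e3).round(2))
kw=np.array([(192,223)])/[5,4.6]+[290,220]
print('knob W',plane('wrist',kw,.074-d[2],P)+d)
```

```text
0.04 diff W-T mm [[3.4, -3.5], [4.1, -2.8], [4.3, -2.7], [4.7, -2.4], [4.8, -2.9]]
W [0.6062 0.1621] 91.89 0.55
T [0.6016 0.1649] 91.45 0.4
0.044 diff W-T mm [[3.3, -2.2], [3.8, -1.6], [4.0, -1.5], [4.2, -1.2], [4.1, -1.7]]
W [0.605  0.1635] 91.89 0.18
T [0.6008 0.1651] 91.45 0.49
0.048 diff W-T mm [[3.2, -0.9], [3.6, -0.4], [3.6, -0.3], [3.7, -0.0], [3.5, -0.5]]
W [0.6038 0.165 ] 91.89 0.19
T [0.5999 0.1654] 91.45 0.58
0.052 diff W-T mm [[3.1, 0.4], [3.4, 0.9], [3.3, 0.9], [3.2, 1.2], [2.9, 0.7]]
W [0.6026 0.1665] 91.89 0.56
T [0.5991 0.1656] 91.45 0.66
knob W [[0.5525805 0.2194376 0.074    ]]
```

Run:
```python
from h import *
s=arm.observe();Q=R.from_rotvec(s['ee_rot'])
for f in(133.1,128,122.5,116.5,110.5,104.3,100,96,91.7):
    a=np.radians(f);w=np.array([.604+.075*np.cos(a),.1645+.075*np.sin(a),0])-[.5527,.2193,0]
    print(f,Q.inv().apply(w).round(4))
```

```text
133.1 [ 0.      0.0001 -0.    ]
128 [ 0.0061 -0.0028  0.    ]
122.5 [ 0.0128 -0.0053  0.    ]
116.5 [ 0.0204 -0.0073  0.    ]
110.5 [ 0.0282 -0.0084  0.    ]
104.3 [ 0.0363 -0.0088  0.    ]
100 [ 0.0419 -0.0085  0.    ]
96 [ 0.0471 -0.0079  0.    ]
91.7 [ 0.0526 -0.0068  0.    ]
```

```bash
python3 -m pendant '[{"dp":[0.003,-0.0015,0],"rotation":[0,0,0],"fingers":1},{"dp":[0.0061,-0.0028,0],"rotation":[0,0,0],"fingers":1},{"dp":[0.0095,-0.004,0],"rotation":[0,0,0],"fingers":1},{"dp":[0.0128,-0.0053,0],"rotation":[0,0,0],"fingers":1},{"dp":[0.0166,-0.0063,0],"rotation":[0,0,0],"fingers":1},{"dp":[0.0204,-0.0073,0],"rotation":[0,0,0],"fingers":1},{"dp":[0.0243,-0.0079,0],"rotation":[0,0,0],"fingers":1},{"dp":[0.0282,-0.0084,0],"rotation":[0,0,0],"fingers":1},{"dp":[0.0322,-0.0086,0],"rotation":[0,0,0],"fingers":1},{"dp":[0.0363,-0.0088,0],"rotation":[0,0,0],"fingers":1},{"dp":[0.0363,-0.0088,0],"rotation":[0,0,0],"fingers":1},{"dp":[0.0363,-0.0088,0],"rotation":[0,0,0],"fingers":1}]'
python3 - <<'E'
from h import *
go((.6018,.2395,.058),None)
im=arm.get_image('top');cv2.imwrite('pics/t15.png',cv2.resize(im[180:280,310:450],None,fx=5.7,fy=5.7,interpolation=2))
im=arm.get_image('wrist');cv2.imwrite('pics/w15.png',cv2.resize(im[180:420,200:520],None,fx=2.4,fy=2.4,interpolation=2))
im=arm.get_image('scene');cv2.imwrite('pics/s15.png',cv2.resize(im[190:330,270:420],None,fx=5,fy=4.2,interpolation=2))
E
```

```text
clock: 15.35
position: [0.5807, 0.2401, 0.0585]
ee_rot: [-3.112, -0.412, 0.01]
force: [-9.9, 4.4, 9.3]
width: 0.156
t 15.35 pos [0.5807 0.2401 0.0585] x [ 0.966  0.26  -0.006] F [-9.88  4.44  9.27] w 0.156
dp [0.0202 0.0061 0.0003] rot [0. 0. 0.] joints [-0.74  0.64  0.4   1.75 -0.33  0.82  0.08]
```

View pics/t15.png

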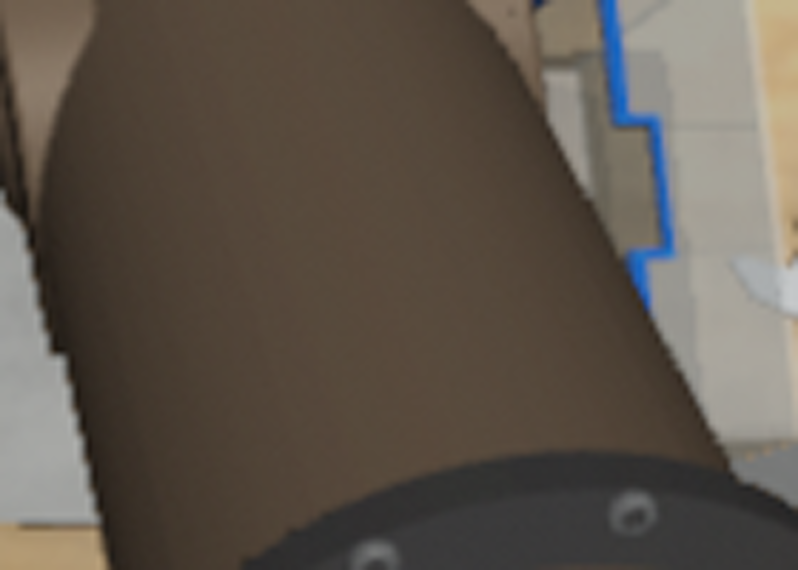

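View pics/w15.png

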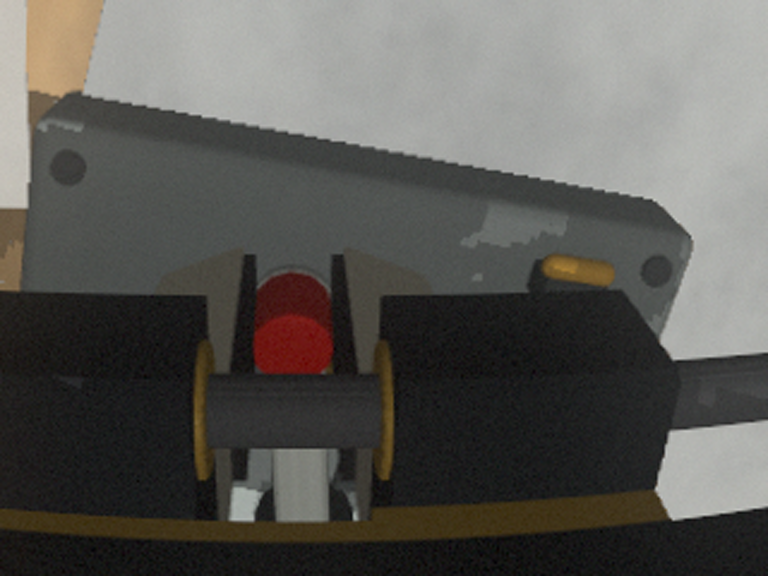

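View pics/s15.png

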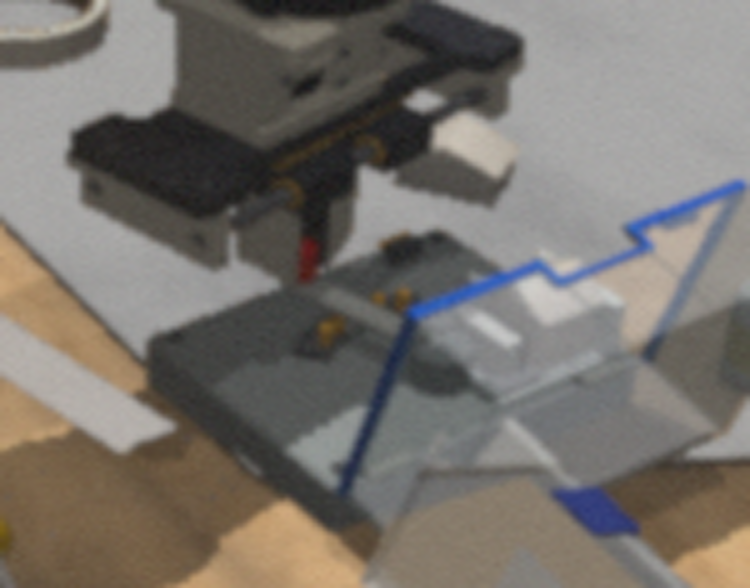

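```bash
python3 -m pendant '[{"dp":[0.005,0,0],"rotation":[0,0,0],"fingers":1},{"dp":[0.008,0,0],"rotation":[0,0,0],"fingers":1},{"dp":[0.011,0.001,0],"rotation":[0,0,0],"fingers":1},{"dp":[0.014,0.002,0],"rotation":[0,0,0],"fingers":1},{"dp":[0.017,0.003,0],"rotation":[0,0,0],"fingers":1},{"dp":[0.02,0.004,0],"rotation":[0,0,0],"fingers":1},{"dp":[0.0225,0.0045,0],"rotation":[0,0,0],"fingers":1},{"dp":[0.0225,0.0045,0],"rotation":[0,0,0],"fingers":1},{"dp":[0.0225,0.0045,0],"rotation":[0,0,0],"fingers":1},{"dp":[0.0225,0.0045,0],"rotation":[0,0,0],"fingers":1}]'
python3 - <<'E'
from h import *
go((.6018,.2395,.058),None)
im=arm.get_image('wrist');cv2.imwrite('pics/w16.png',cv2.resize(im[180:420,200:520],None,fx=2.4,fy=2.4,interpolation=2))
im=arm.get_image('scene');cv2.imwrite('pics/s16.png',cv2.resize(im[230:300,300:380],None,fx=9,fy=8,interpolation=2))
E
```

```text
clock: 16.75
position: [0.5992, 0.2443, 0.0581]
ee_rot: [-3.108, -0.414, 0.022]
force: [-12.5, 6.3, 12.4]
width: 0.159
t 16.75 pos [0.5992 0.2443 0.0581] x [ 0.965  0.262 -0.013] F [-12.46   6.35  12.43] w 0.159
dp [0.0013 0.0054 0.    ] rot [0. 0. 0.] joints [-0.72  0.67  0.39  1.7  -0.33  0.86  0.09]
```

View pics/w16.png

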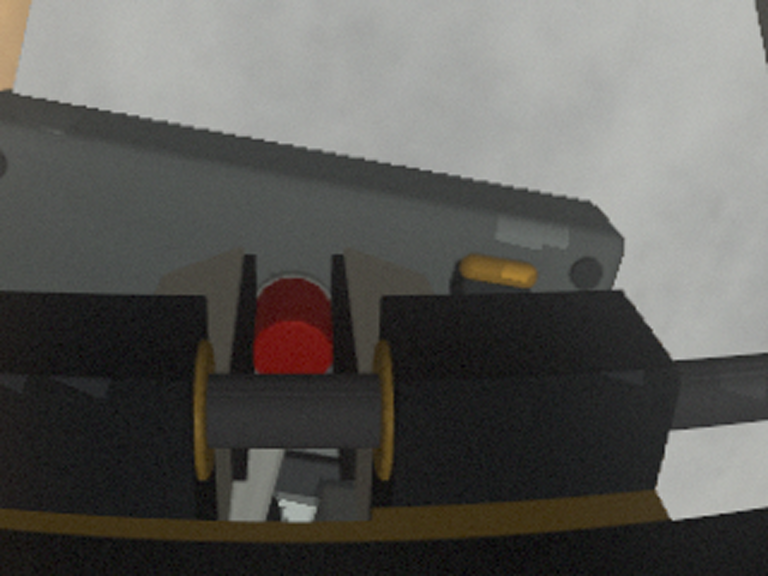

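View pics/s16.png

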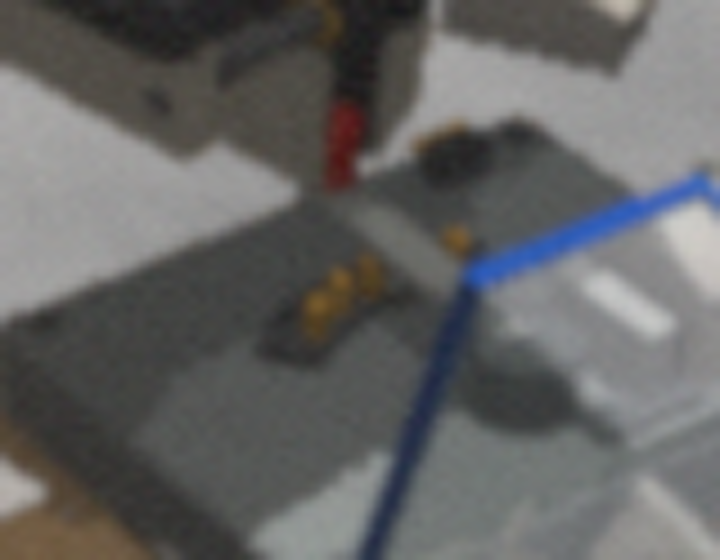

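Run:
```python
from h import *
b=cv2.imread('pics/s16.png');pv=np.array([.602,.165])
def dr(X,col,r=4):
    q=proj('scene',X)[0]+[0,-1.5];u=(q-[300,230]+.5)*[9,8];cv2.circle(b,tuple(int(v) for v in u),r,col,1)
n=np.radians(91.7)
for o in(.55,.33,.11,-.11,-.33): dr([pv[0]+.05*np.cos(n+o),pv[1]+.05*np.sin(n+o),.048],(0,255,255),5)
for f,c in((87.1,(255,0,0)),(92.7,(0,0,255)),(98,(0,255,0))):
    a=np.radians(f);e=np.array([np.cos(a),np.sin(a)]);t=np.array([-e[1],e[0]])
    for r in np.arange(.03,.068,.006):
        for w in((-.0065,.0065) if f==92.7 else (0,)):
            p=pv+r*e+w*t;dr([p[0],p[1],.054],c,2)
cv2.imwrite('pics/s16b.png',b)
```

View pics/s16b.png

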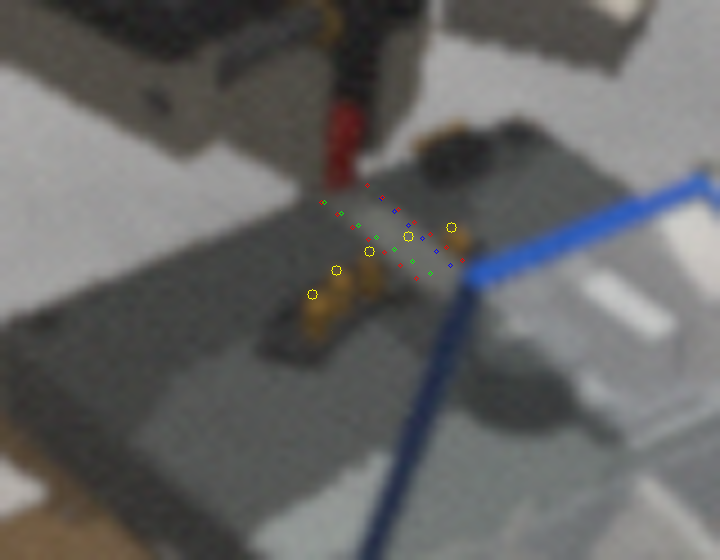

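Run:
```python
from h import *
cv2.imwrite('pics/s17.png',arm.get_image('scene'))
go((.6018,.2395,.058),None)
```

```text
t 16.9 pos [0.5991 0.2443 0.0581] x [ 0.965  0.262 -0.013] F [-10.85   6.17  12.09] w 0.16
dp [0.0013 0.0054 0.    ] rot [0. 0. 0.] joints [-0.72  0.67  0.39  1.7  -0.33  0.86  0.09]
```

View pics/s17.png

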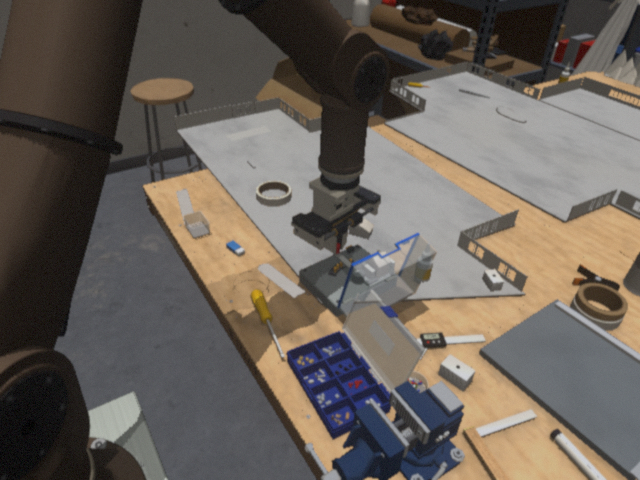

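```bash
python3 -c "
from cell import arm
print(arm.sign_off()); s=arm.observe(); print(s['clock'],s['position'],s['force'])"
```

```text
the job is handed in; nothing more can be done
None
the job is handed in; nothing more can be done
```

I prised the hood open with the screwdriver and laid the driver back in its original spot on the bench. I then pinched the red knob, swung the lever three clicks clockwise, and handed the job in at about 17 s with the gripper still holding it. No verdict was reported, so these are my own last checks:

- **Lever:** the scene picture shows three pins behind the lever and the fifth ahead. The knob and pivot positions put the lever at about 92–93°, against about 91.7° for the middle of the third notch. The tolerance is about ±4.6°. The arm was steady there, pushing with about 11–12 N along x.
- **Hood:** it stands fully open, leaning back. I moved the fingers well clear of it until it was open.
- **Screwdriver:** it lies on the bench, untouched by the arm.
- **Bystanders:** in the last picture the eraser and the glue bottle look unmoved. The spare house was hidden behind the gripper; the last clear view, just before I gripped the knob, showed it in place.

Three things disagreed or looked odd:

- **Camera offsets:** the cameras differ from each other by 3–5 mm. For the lever I used the wrist camera, which agreed with where the gripper actually closed on the knob.
- **Knob slip:** the knob slid about 5 mm along the pads during the swing. I allowed for that in the lever angle.
- **Wrist force:** at the end it included about 12 N vertically and 6 N sideways. I put the vertical part down to the pinch but did not confirm it; all of it is far below the limits.

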